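# Fit the ceramic lamp base in its housing and lock it with the ring

### The job

Seat the round ceramic lamp base upright in the open mouth of the lamp housing, setting it down rather than dropping it. Then put the two-lugged locking ring over it, lugs passing down through the two gaps in the mouth, and turn the ring clockwise (seen from above) until it stops, so that its lugs lie under the tabs. Leave both parts in place and let go.

Things in the scene. Friction and masses are not known exactly. Their poses are not given: they have to be found in the camera images.
- housing: Grey metal lamp housing fixed to the ledge, mouth up: foot 116 mm across, body 96 mm across, 41 mm high. Origin: centre of its underside, z up. Seat floor 20 mm above the origin, 62 mm across, walls sloping out to 68 mm at height 26. Above, an 86 mm bore roofed at the rim (36 to 41 mm high) by two bevelled tabs centred on +y and -y, 62 mm apart. Open gaps, 76 degrees wide, centred on +x and -x.
- mouth (a point): Centre of the housing's mouth, on its axis, level with the rim 41 mm above the ledge; same axes as the housing. A ring lowered with its lugs in the gaps (on the x axis, within 15 degrees) turns about 70 degrees clockwise seen from above, up to solid stops under the tabs, and hardly at all the other way; no thread or spring, little friction.
- lamp_base: White ceramic lamp base, loose, upright on the ledge: round flange disk 50 mm across, 8 mm thick, with a round tubular holder 22 mm across in its middle, 46 mm high in all, 70 g. Origin: centre of its underside, z up; its yaw does not matter. Grip the holder's upper 20 mm, so the fingers stay above the housing's rim. The base with a square foot is not it.
- lock_ring: Brass ring, loose, foot down: round foot 50 mm across, 6 mm high, two lugs 18 mm wide on +x and -x, 76 mm over both; hexagonal neck 42 mm across flats (flats on +y and -y), 36 mm high in all; 32 mm hole; 70 g. Origin: centre of its underside, z up. Seated, its underside is 28 mm above the housing's origin. Grip the neck's upper 20 mm. The brass collar without lugs is not it.
Mind the look-alikes: they are no part of the job. What is shaped like the lock_ring but purple or red is not meant.

How it is judged:
On the way, in this order (a step that is already met when the one before it is completed fails the run):
1. the lamp base sits upright on the housing's seat, before the ring (horizontal distance between lamp_base and housing below 0.01 m and z of lamp_base in the frame of housing between 0.017 and 0.023 m and angle between lamp_base's own z axis and vertical below 0.1 rad), for 0.2 s.
2. the ring is down in the mouth over the lamp base, lugs through the gaps (horizontal distance between lock_ring and housing below 0.01 m and z of lock_ring in the frame of housing between 0.025 and 0.032 m), for 0.1 s.
At the end, for the whole second after the job is handed in: Lamp base upright (6 degrees) on the seat, centred within 10 mm, down within 3 mm; ring level (7 degrees) on it in the mouth, within 10 mm, underside 25 to 32 mm above the housing's origin, its lugs turned at least 50 degrees from the middles of the gaps; both at rest (all of step 1 and all of step 2 and angle between lock_ring's own z axis and vertical below 0.12 rad and angle between the x axis of lock_ring and the x axis of housing, either way round above 0.87 rad and linear speed of each of lock_ring, lamp_base below 0.02 m/s); the robot touches nothing.
It fails at once if the ceramic lamp base is dropped (falling free faster than 0.7 m/s, about 25 mm of fall) (linear speed of lamp_base above 0.7 m/s and contact force between the fingers and lamp_base below 0.05 N).
It also fails if it takes over 58 s, if anything falls off the work surface, if the arm or the gripper's body presses on something with over 40 N, if the wrist force passes 120 N, or if a joint passes its speed limit or range.

### The arm

A 6-joint arm with a two-finger parallel gripper is mounted at the origin on the work surface. World frame = base frame: x ahead of the robot, y to its left, z up, the work surface at z = 0. Lengths are in m, angles in rad, forces in N, time in s.
With the tool pointing down it reaches from about 0.375 to 0.825 m from the base axis. Payload 5.5 kg.
Tool frame: the origin (TCP) lies at the very end of the fingers, on their centre line; the grasp point (between the pads) lies 19 mm behind it; y points along the fingers, z is the direction in which the jaws open and shut, and the axes are right-handed (so a half turn about y gives the same grasp; the last joint's range is limited). The gripper opens to 85 mm and grips with 20 to 120 N. Pads are 22 mm wide; open, the fingers measure 114 mm over their backs; the gripper's body (76 mm by 85 mm) begins 54 mm behind the grasp point. The pads swing forward as they close: fully open they stand 13 mm farther back than shut.
Start: joints at [-1.194, 0.314, -0.047, 1.21, 0, 1.571], TCP at [0.221, -0.558, 0.231] pointing down, gripper open.
Joint ranges: [-2.67, 2.67], [-0.69, 1.73], [-1.03, 1.25], [-2.08, 2.16], [-1.42, 1.45], [-3.14, 3.14]. Speed limits (rad/s): [2.39, 2.39, 3.01, 3.14, 3.14, 3.14].

### API

Orientations are given as a rotation vector (axis times angle).
In Python, from cell import arm, optics, job_done, nets gives the robot as it stands. The module is installed in compiled form; this text tells all that it offers.
- The arm moves only by the tool send_rows, never from a script. Its argument "targets" is a list of rows, each an object of numbers: "dx", "dy", "dz": the shift along the tool's x, y, z in m; "ax", "ay", "az": the turn, a rotation vector about the tool's x, y, z in rad; "jaw": the opening in per cent of the stroke, from 0 (shut) to 100 (fully open). A call has 1 to 5 rows; each row is the pose to reach, as a shift and turn from the pose commanded when the call began, along the tool's axes at that moment; what a row does not reach only later rows make up. A row lasts 1/10 s, in which the tool goes at most 50 mm and 8.59 degrees, less where a joint would pass 70% of its speed; a pose out of reach is approached as far as the arm can. A call with a gripper value outside its range is refused whole. The fingers move at their own pace and stop on an object; "squeeze" is the grip in N (left out, the last holds). Time passes only in rows, so rows that repeat a pose let the fingers close. It gives the time, the measured TCP pose, the force and the opening at its end, in the units of the state.
- arm.sense(): the state, without advancing time (a new reading comes with each control period).
- optics.camera(name): name is "side" or "top" or "wrist"; returns the picture (420x560x3 uint8, red, green, blue); there is no depth.
- optics.calibration(name): a dict with "vfov" (degrees; the focal length in pixels is half the picture's height over the tangent of half this angle, whatever the lens; pixels are square), "cx", "cy" (the principal point, pixels), "rvec" (rotation vector, rad) and "tvec" (3), from world to camera coordinates, as OpenCV has them; the wrist camera has in their place "mount" (4x4, takes a point from camera to tool coordinates, whose origin is the TCP and whose axes are the tool frame's). Camera axes: x right, y down, z forward; pixel columns grow to the right and rows downward; lengths in m; the calibration is good to about 2 mm. A picture is of the moment at which its call begins: read the wrist's pose just before it. calibration takes no time and is no camera call.
- job_done(): hands the job in, once; it reports no verdict.
Trained networks look in the newest picture that a camera, given by its name, has taken for a name from the list of things; names that differ only in an ending like _2 or _b are one class to them, and where a whole thing is asked for, a point or a joint stands for the part that bears it (a point fixed in the world has none). Each returns a list of dicts, best first, with "conf" (0 to 1); they miss things now and then, are a little off and sometimes report something else, mostly with a low value. They report only what shows in the picture. A call takes as long as a camera call. They do not tell look-alikes from the thing itself.
- nets.spot_in(thing, camera): "rect" ([centre column, centre row, width, height] in pixels, round what is visible of it).
- nets.masks_of(thing, camera): "region" (420x560 bool, what is visible of it) and "rect" ([centre column, centre row, width, height] in pixels, round what is visible of it).
The state is a dict: "t": time; "joint_positions": joint angles; "qd": joint speeds; "joint_efforts": joint torques, N m; "position": TCP position; "orientation": TCP orientation; "wrist_force": force on the tool from outside, world axes, zero at the start; "ft_torque": the same for the moment, N m; "grip_width": finger opening in m.
Only numpy, scipy, OpenCV 4.12 (cv2) and the standard library are available. Lean on these libraries where they do the work, as an engineer would, in place of code of your own. Each camera call takes 0.05 s, during which the arm holds its last target.

## Working session

There is one attempt and no reset: what is moved stays moved. The work goes in short steps, Python scripts to look and compute and a tool call to move; the robot and the scene stay as the last step left them, time stands still between calls to the robot, and variables do not carry over. Pictures are saved under pics/ and viewed, and the job is handed in when it is done.

Besides the shell and the picture viewer there is one more tool, called after "Emit:" in YAML: its name, and indented under it one key for each argument. send_rows: Moves the arm, as the interface text tells. Its arguments: {"type":"object","properties":{"targets":{"type":"array"},"squeeze":{"type":"number"}},"required":["targets"]}

```bash
mkdir -p pics; python3 - <<'E'
from cell import arm, optics
import cv2
print(arm.sense())
for n in ["side","top","wrist"]:
    im=optics.camera(n); cv2.imwrite(f"pics/a_{n}.png",im[:,:,::-1]); print(n,optics.calibration(n))
E
```

```text
{'t': 0.0, 'joint_positions': array([-1.19402373e+00,  3.14211518e-01, -4.80841306e-02,  1.21019258e+00,
        3.11711254e-06,  1.57081030e+00]), 'qd': array([-0.00069354,  0.00037444,  0.00076254,  0.00046466,  0.00099765,
       -0.00099941]), 'joint_efforts': array([ 3.21812231e-04, -5.39588642e+01,  3.39748156e+01,  1.90200191e-02,
        6.19361501e-06, -1.15564501e-05]), 'position': array([ 0.22054108, -0.5573762 ,  0.23044104]), 'orientation': array([-0.38456004,  2.01722524, -2.01381398]), 'wrist_force': array([-0.33633865,  0.20998578,  0.74082273]), 'ft_torque': array([ 0.02333087, -0.01113042, -0.02705735]), 'grip_width': 0.08527038963429369}
side {'vfov': 44.361738330888464, 'cx': 281.14356569268534, 'cy': 207.9436620830596, 'rvec': array([ 0.19171947, -2.84313321,  1.18310423]), 'tvec': array([0.49450627, 0.08170794, 1.08443577])}
top {'vfov': 45.4941263911041, 'cx': 275.221935499168, 'cy': 207.633591761201, 'rvec': array([ 2.17126648, -2.11825107,  0.11248942]), 'tvec': array([0.05418159, 0.50154262, 1.11078111])}
wrist {'vfov': 61.00087069225599, 'cx': 275.2518893728168, 'cy': 211.05061042616254, 'mount': array([[-3.57610676e-04,  9.55054449e-01,  2.96430213e-01,
        -7.64773984e-02],
       [-1.90632141e-04, -2.96430292e-01,  9.55054473e-01,
        -1.41765514e-01],
       [ 9.99999918e-01,  2.85028549e-04,  2.88070711e-04,
        -3.80464650e-05],
       [ 0.00000000e+00,  0.00000000e+00,  0.00000000e+00,
         1.00000000e+00]])}
```

View pics/a_top.png

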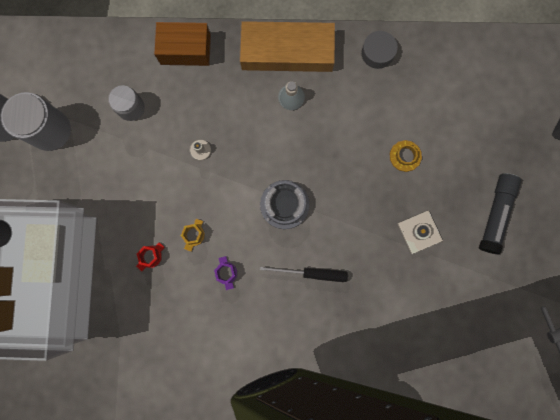

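View pics/a_side.png

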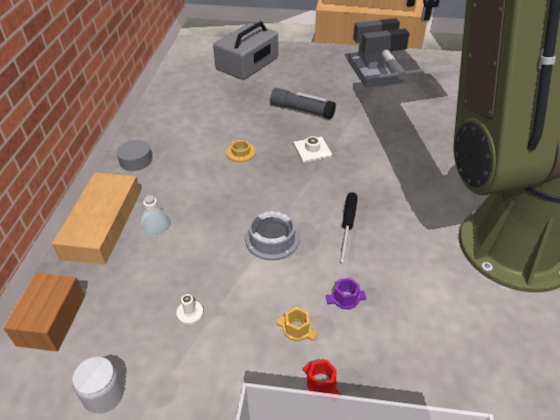

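View pics/a_wrist.png

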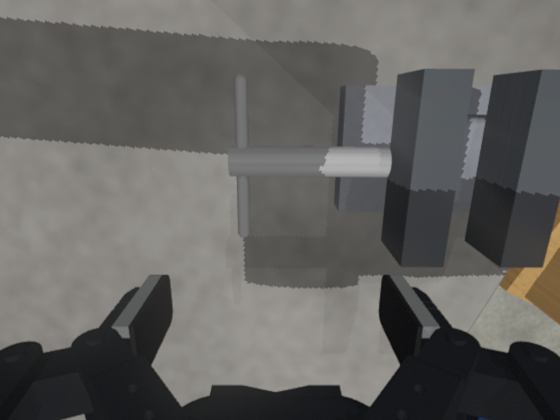

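```bash
cat > h.py <<'E'
import numpy as np, cv2
from scipy.spatial.transform import Rotation as R
from cell import arm, optics, nets
def cam(name, st=None):
    c=optics.calibration(name); f=210/np.tan(np.radians(c['vfov'])/2)
    K=np.array([[f,0,c['cx']],[0,f,c['cy']],[0,0,1]])
    if 'rvec' in c:
        Rm=R.from_rotvec(c['rvec']).as_matrix(); t=np.array(c['tvec'])
    else:
        T=np.eye(4); T[:3,:3]=R.from_rotvec(st['orientation']).as_matrix(); T[:3,3]=st['position']
        T=np.linalg.inv(T@c['mount']); Rm,t=T[:3,:3],T[:3,3]
    return K,Rm,t
def proj(P,C):
    K,Rm,t=C; p=np.atleast_2d(P)@Rm.T+t; q=p@K.T; return q[:,:2]/q[:,2:]
def ray(px,C):
    K,Rm,t=C; o=-Rm.T@t; d=Rm.T@np.linalg.solve(K,[px[0],px[1],1]); return o,d/np.linalg.norm(d)
def onz(px,z,C):
    o,d=ray(px,C); return o+d*(z-o[2])/d[2]
def tri(p1,C1,p2,C2):
    A=np.zeros((3,3));b=np.zeros(3)
    for p,C in((p1,C1),(p2,C2)):
        o,d=ray(p,C);M=np.eye(3)-np.outer(d,d);A+=M;b+=M@o
    return np.linalg.solve(A,b)
E
python3 - <<'E'
from h import *
top=cv2.imread('pics/a_top.png');
ct=cam('top');cs=cam('side')
for n in ['top','side']:
    C=cam(n)
    for th in ['housing','lamp_base','lock_ring']:
        for d in nets.masks_of(th,n):
            if d['conf']<.2: continue
            r=d['rect']; m=d['region']; ys,xs=np.nonzero(m)
            print(n,th,round(d['conf'],2),np.round(r,1),onz((xs.mean(),ys.mean()),0.01,C).round(3))
crop=lambda c,r,w:cv2.resize(top[r-w:r+w,c-w:c+w],(300,300),interpolation=cv2.INTER_CUBIC)
cv2.imwrite('pics/crop1.png',np.vstack([np.hstack([crop(200,149,32),crop(192,234,32)]),np.hstack([crop(285,204,37),crop(406,156,32)])]))
print('tri housing',tri((285,204),ct,(272,236),cs))
E
```

```text
top housing 0.59 [286.4 202.8  48.5  48.2] [0.511 0.046 0.01 ]
top lock_ring 0.81 [227.4 274.1  20.4  39.1] [0.349 0.175 0.01 ]
top lock_ring 0.62 [191.3 235.1  27.8  33.1] [0.434 0.256 0.01 ]
side housing 0.68 [272.2 236.1  56.   56. ] [0.513 0.044 0.01 ]
side lamp_base 0.88 [190.4 309.6  25.7  29.9] [0.637 0.251 0.01 ]
side lock_ring 0.9 [347.1 292.4  41.1  33.5] [0.349 0.175 0.01 ]
side lock_ring 0.85 [296.6 325.5  40.4  37.3] [0.435 0.256 0.01 ]
side lock_ring 0.85 [321.8 377.8  38.8  34.1] [0.382 0.352 0.01 ]
tri housing [0.51251507 0.04457166 0.00753767]
```

View pics/crop1.png

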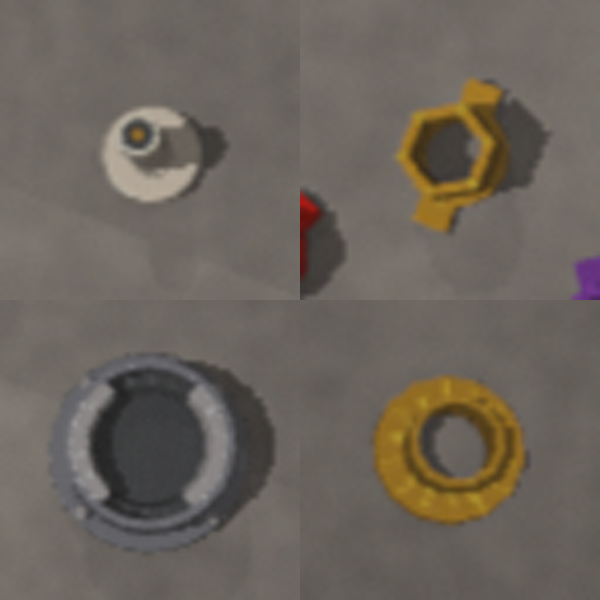

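The things that could be confused, by top-view pixel:
- **Lamp base:** round-foot base at (200,149), and the square-foot one at (420,232), which is not it.
- **Ring:** brass lugged hex ring at (192,234). Not it: red (149,257), purple (226,272) and the lug-less brass collar (406,156).
- **Housing:** at (285,204).

The crop confirms my choices: the base with the round flange at (200,150), and the brass hex with two lugs at (192,234). The housing's tabs are at the left and right of the picture.

```bash
python3 - <<'E'
from h import *
ct=cam('top');cs=cam('side')
s=64/300
P=lambda c,r,c0,r0:(c0-32+c*s,r0-32+r*s)
print('base top flange',onz(P(152,154,200,149),.008,ct))
print('base top holder',onz(P(138,134,200,149),.046,ct))
a=onz(P(182,92,192,234),.006,ct);b=onz(P(135,217,192,234),.006,ct)
print('ring',(a+b)/2,np.degrees(np.arctan2(*(a-b)[1::-1])), np.linalg.norm(a-b))
s2=74/300
hx=lambda c,r:(285-37+c*s2,204-37+(r-300)*s2)
for p in [(110,380),(100,505),(200,380),(205,500)]: print(onz(hx(*p),.041,ct))
st=arm.sense(); M=R.from_rotvec(st['orientation']).as_matrix(); print(M.round(3))
E
```

```text
base top flange [0.63737187 0.24841537 0.008     ]
base top holder [0.63800466 0.24888844 0.046     ]
ring [0.43500493 0.25503747 0.006     ] -18.119786042904163 0.065954330532269
[0.54696848 0.06780962 0.041     ]
[0.47621576 0.07154271 0.041     ]
[0.54810366 0.01728051 0.041     ]
[0.48040808 0.01311187 0.041     ]
[[-0.93  -0.     0.368]
 [-0.368  0.    -0.93 ]
 [-0.    -1.    -0.   ]]
```

Emit:
send_rows:
  targets:
    - {"dx": -0.685,"dy": 0.02,"dz": -0.596,"ay": -1.54,"jaw": 100}
    - {"dx": -0.685,"dy": 0.02,"dz": -0.596,"ay": -1.54,"jaw": 100}
    - {"dx": -0.685,"dy": 0.02,"dz": -0.596,"ay": -1.54,"jaw": 100}
    - {"dx": -0.685,"dy": 0.02,"dz": -0.596,"ay": -1.54,"jaw": 100}
    - {"dx": -0.685,"dy": 0.02,"dz": -0.596,"ay": -1.54,"jaw": 100}
  squeeze: 30

```text
validation failed for argument at $.ta...
```

```bash
cat > go.py <<'E'
from h import *
def go(x,y,z,yaw):
    """needed shift/turn in tool axes to TCP (x,y,z), jaw axis at yaw deg, pointing down"""
    st=arm.sense(); M=R.from_rotvec(st['orientation']).as_matrix()
    d=M.T@(np.array([x,y,z])-st['position'])
    a=np.radians(yaw); zt=np.array([np.cos(a),np.sin(a),0]); yt=np.array([0,0,-1.]); G=np.c_[np.cross(yt,zt),yt,zt]
    rv=R.from_matrix(M.T@G).as_rotvec()
    print('t',st['t'].__round__(2),'pos',st['position'].round(4),'jawyaw',np.degrees(np.arctan2(M[1,2],M[0,2])).round(2),'q',st['joint_positions'].round(3),'w',round(st['grip_width'],4),'F',st['wrist_force'].round(1))
    print('  d',d.round(4),'rv',rv.round(4))
E
python3 -c "
from go import *
go(.638,.249,.21,20)"
```

```text
t 0.45 pos [ 0.2208 -0.5579  0.2312] jawyaw -68.41 q [-1.194  0.314 -0.047  1.21   0.     1.571] w 0.0853 F [-0.2  0.3  0.4]
  d [-0.6849  0.0213 -0.5967] rv [ 1.000e-04 -1.543e+00 -1.000e-04]
```

Emit:
send_rows:
  targets:
    - {"dx": -0.685,"dy": 0.02,"dz": -0.596,"ax": 0,"ay": -1.54,"az": 0,"jaw": 100}
    - {"dx": -0.685,"dy": 0.02,"dz": -0.596,"ax": 0,"ay": -1.54,"az": 0,"jaw": 100}
    - {"dx": -0.685,"dy": 0.02,"dz": -0.596,"ax": 0,"ay": -1.54,"az": 0,"jaw": 100}
    - {"dx": -0.685,"dy": 0.02,"dz": -0.596,"ax": 0,"ay": -1.54,"az": 0,"jaw": 100}
    - {"dx": -0.685,"dy": 0.02,"dz": -0.596,"ax": 0,"ay": -1.54,"az": 0,"jaw": 100}
  squeeze: 30

```text
t: 0.95
position: [0.3363, -0.3343, 0.226]
orientation: [-0.968, 1.524, -1.525]
wrist_force: [2.1, -0.2, 0.4]
grip_width: 0.0855
```

```bash
python3 -c "
from go import *
go(.638,.249,.21,20)"
```

```text
t 0.95 pos [ 0.3363 -0.3343  0.226 ] jawyaw -25.12 q [-0.783  0.079 -0.348  1.143  0.     1.227] w 0.0855 F [ 2.1 -0.2  0.4]
  d [-0.6562  0.0159  0.0255] rv [-7.000e-04 -7.875e-01  4.000e-04]
```

Emit:
send_rows:
  targets:
    - {"dx": -0.636,"dy": 0.015,"dz": 0.025,"ax": 0,"ay": -0.75,"az": 0,"jaw": 100}
    - {"dx": -0.636,"dy": 0.015,"dz": 0.025,"ax": 0,"ay": -0.75,"az": 0,"jaw": 100}
    - {"dx": -0.636,"dy": 0.015,"dz": 0.025,"ax": 0,"ay": -0.75,"az": 0,"jaw": 100}
    - {"dx": -0.636,"dy": 0.015,"dz": 0.025,"ax": 0,"ay": -0.75,"az": 0,"jaw": 100}
    - {"dx": -0.636,"dy": 0.015,"dz": 0.025,"ax": 0,"ay": -0.75,"az": 0,"jaw": 100}

```text
t: 1.45
position: [0.4526, -0.1128, 0.2203]
orientation: [-1.34, 0.975, -0.977]
wrist_force: [1.2, -1.1, 0.4]
grip_width: 0.0855
```

```bash
python3 -c "
from go import *
go(.638,.249,.21,20)"
```

```text
t 1.45 pos [ 0.4526 -0.1128  0.2203] jawyaw 17.88 q [-0.244  0.067 -0.374  1.128 -0.     1.015] w 0.0855 F [ 1.2 -1.1  0.4]
  d [-0.2873  0.0103  0.2875] rv [-0.0009 -0.0369  0.0007]
```

Emit:
send_rows:
  targets:
    - {"dx": -0.13,"dy": 0.005,"dz": 0.1,"ax": 0,"ay": -0.01,"az": 0,"jaw": 100}
    - {"dx": -0.13,"dy": 0.005,"dz": 0.1,"ax": 0,"ay": -0.01,"az": 0,"jaw": 100}
    - {"dx": -0.13,"dy": 0.005,"dz": 0.1,"ax": 0,"ay": -0.01,"az": 0,"jaw": 100}
    - {"dx": -0.13,"dy": 0.005,"dz": 0.1,"ax": 0,"ay": -0.01,"az": 0,"jaw": 100}
    - {"dx": -0.13,"dy": 0.005,"dz": 0.1,"ax": 0,"ay": -0.01,"az": 0,"jaw": 100}

```text
t: 1.95
position: [0.5084, 0.0413, 0.2147]
orientation: [-1.344, 0.971, -0.97]
wrist_force: [0.1, -0.0, -0.2]
grip_width: 0.0856
```

```bash
python3 -c "
from go import *
go(.638,.249,.21,20)
st=arm.sense(); im=optics.camera('wrist'); cv2.imwrite('pics/w1.png',im[:,:,::-1]); np.save('w1.npy',np.r_[st['position'],st['orientation']])
C=cam('wrist',st)
print('housing proj',proj([[.512,.045,.041]],C), 'tcp',proj([st['position']],C))
for d in nets.masks_of('housing','wrist'): print(d['conf'],d['rect'])
"
```

```text
t 1.95 pos [0.5084 0.0413 0.2147] jawyaw 18.32 q [ 0.081  0.153 -0.29   1.128  0.     1.332] w 0.0856 F [ 0.1 -0.  -0.2]
  d [-0.1565  0.0047  0.1883] rv [ 0.0002 -0.0293 -0.0001]
housing proj [[279.39979794 185.07877128]] tcp [[273.53996373 279.59210145]]
0.86 [280.9, 173.3, 112.6, 116.3]
```

View pics/w1.png

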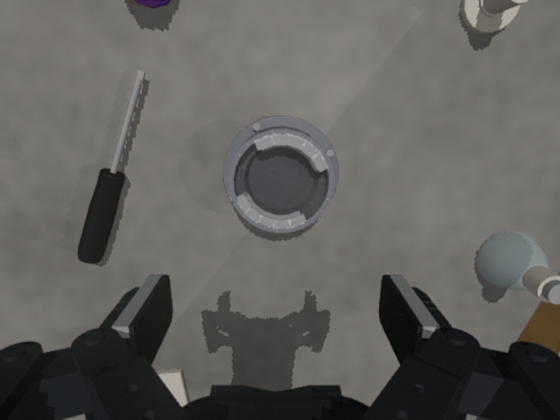

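```bash
cat > fit.py <<'E'
from h import *
def circ(c,r,z,yaw=0,a0=0,a1=360):
    a=np.radians(np.linspace(a0,a1,90)+yaw); return np.c_[c[0]+r*np.cos(a),c[1]+r*np.sin(a),np.full(90,z)]
def draw(im,P,C,col,k):
    cv2.polylines(im,[np.round(proj(P,C)*k).astype(np.int32)],False,col,1)
E
python3 - <<'E'
from fit import *
v=np.load('w1.npy'); C=cam('wrist',{'position':v[:3],'orientation':v[3:]})
a=onz((291,150),.041,C); b=onz((270,216),.041,C); print(a,b,(a+b)/2, np.degrees(np.arctan2(*(a-b)[1::-1]))-90)
im=cv2.imread('pics/w1.png')
g=np.array([.512,.045]); yaw=0
big=cv2.resize(im,None,fx=5,fy=5,interpolation=cv2.INTER_CUBIC)
for r,z,col in((.058,0.0,(0,255,255)),(.048,.041,(0,0,255)),(.031,.020,(0,255,0))): draw(big,circ(g,r,z),C,col,5)
draw(big,circ(g,.031,.041,yaw,52,128),C,(255,0,0),5);draw(big,circ(g,.031,.041,yaw,232,308),C,(255,0,0),5)
cv2.imwrite('pics/f1.png',big[500:1250,1050:1750])
E
```

```text
[0.51163906 0.07817782 0.041     ] [0.51306511 0.01430851 0.041     ] [0.51235208 0.04624316 0.041     ] 1.2790674173397605
```

View pics/f1.png

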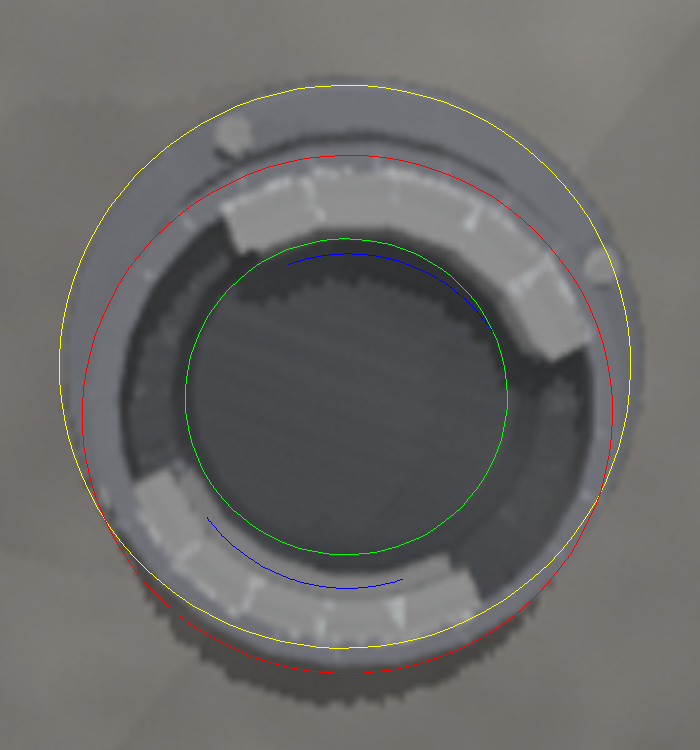

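```bash
python3 - <<'E'
from fit import *
from scipy.optimize import least_squares
v=np.load('w1.npy'); C=cam('wrist',{'position':v[:3],'orientation':v[3:]})
px=np.array([(222,205),(590,345),(480,600),(135,485)])/5+[210,100]
def mod(p): 
    a=np.radians(np.array([142,38,-38,-142])+p[2]); return np.c_[p[0]+p[3]*np.cos(a),p[1]+p[3]*np.sin(a),np.full(4,.041)]
q=np.array([onz(p,.041,C) for p in px]);print(q,q.mean(0))
best=min((least_squares(lambda p:(proj(mod(p),C)-px).ravel(),[.512,.045,y0,.043]) for y0 in(0,90,-90)),key=lambda s:s.cost)
print(best.x,best.cost)
p=best.x;g=p[:2];yaw=p[2]
im=cv2.imread('pics/w1.png')
big=cv2.resize(im,None,fx=5,fy=5,interpolation=cv2.INTER_CUBIC)
for r,z,col in((.058,0.006,(0,255,255)),(.048,.041,(0,0,255)),(.031,.020,(0,255,0)),(.043,.041,(255,255,0))): draw(big,circ(g,r,z),C,col,5)
draw(big,circ(g,.031,.036,yaw,38,142),C,(255,0,0),5);draw(big,circ(g,.031,.036,yaw,218,322),C,(255,0,0),5)
cv2.imwrite('pics/f2.png',big[500:1250,1050:1750])
E
```

```text
[[0.47874231 0.07550639 0.041     ]
 [0.54855879 0.07262485 0.041     ]
 [0.54620123 0.02115149 0.041     ]
 [0.47870918 0.02219386 0.041     ]] [0.51305288 0.04786915 0.041     ]
[ 0.5130345   0.0478447  -1.51531491  0.04323849] 1.9468597638832872
```

View pics/f2.png

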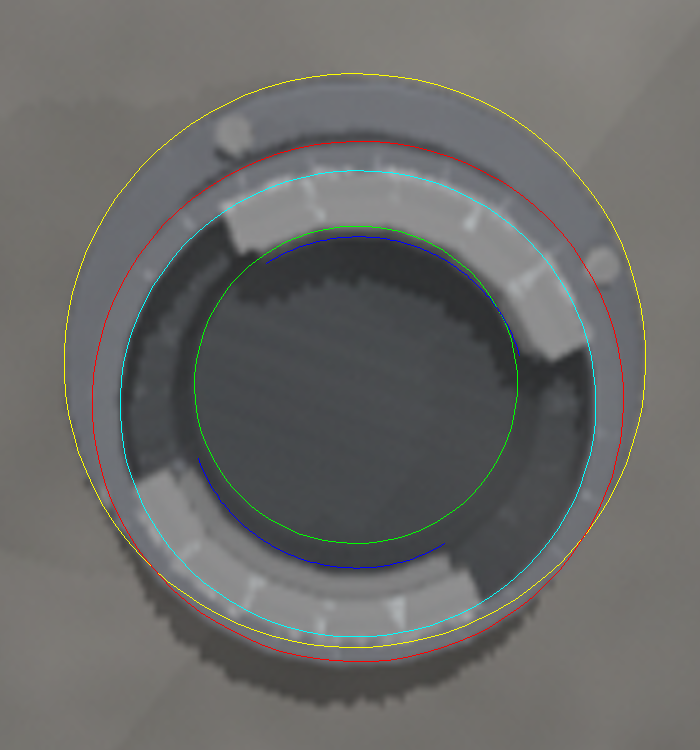

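The housing fits at (0.513, 0.048) with yaw about -1.5°. In the picture it is at (281,173), with the gaps to the left and right. Next I go over the lamp base.

Emit:
send_rows:
  targets:
    - {"dx": -0.157,"dy": 0.005,"dz": 0.188,"ax": 0,"ay": -0.03,"az": 0,"jaw": 100}
    - {"dx": -0.157,"dy": 0.005,"dz": 0.188,"ax": 0,"ay": -0.03,"az": 0,"jaw": 100}
    - {"dx": -0.157,"dy": 0.005,"dz": 0.188,"ax": 0,"ay": -0.03,"az": 0,"jaw": 100}
    - {"dx": -0.157,"dy": 0.005,"dz": 0.188,"ax": 0,"ay": -0.03,"az": 0,"jaw": 100}
    - {"dx": -0.157,"dy": 0.005,"dz": 0.188,"ax": 0,"ay": -0.03,"az": 0,"jaw": 100}

```text
t: 2.55
position: [0.6393, 0.2465, 0.2101]
orientation: [-1.352, 0.952, -0.953]
wrist_force: [0.7, -1.0, -0.2]
grip_width: 0.0852
```

Emit:
send_rows:
  targets:
    - {"dx": 0,"dy": 0,"dz": 0,"ax": 0,"ay": 0,"az": 0,"jaw": 100}
    - {"dx": 0,"dy": 0,"dz": 0,"ax": 0,"ay": 0,"az": 0,"jaw": 100}

```text
t: 2.75
position: [0.6382, 0.2456, 0.209]
orientation: [-1.355, 0.952, -0.951]
wrist_force: [0.1, 0.1, 0.5]
grip_width: 0.0856
```

```bash
python3 -c "
from go import *
go(.638,.249,.21,20)
st=arm.sense(); im=optics.camera('wrist'); cv2.imwrite('pics/w2.png',im[:,:,::-1]); np.save('w2.npy',np.r_[st['position'],st['orientation']])
C=cam('wrist',st)
for d in nets.masks_of('lamp_base','wrist'): print(d['conf'],d['rect'])
"
```

```text
t 2.75 pos [0.6382 0.2456 0.209 ] jawyaw 19.77 q [ 3.680e-01  4.850e-01  1.530e-01  1.240e+00 -1.000e-03  1.594e+00] w 0.0856 F [0.1 0.1 0.5]
  d [-0.0032 -0.001   0.001 ] rv [ 0.0017 -0.0041  0.0007]
0.63 [275.4, 177.2, 50.5, 47.6]
```

View pics/w2.png

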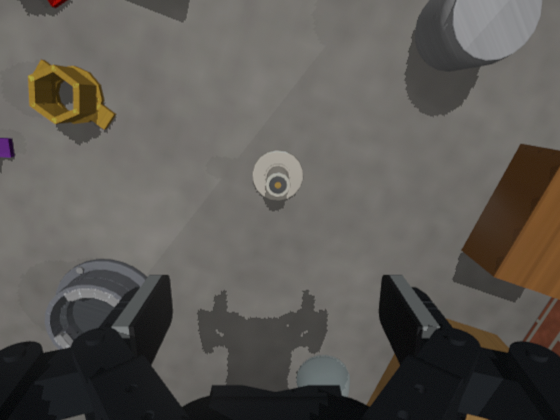

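```bash
python3 - <<'E'
from fit import *
v=np.load('w2.npy'); C=cam('wrist',{'position':v[:3],'orientation':v[3:]})
print(onz((278,184.5),.046,C),onz((277,174.5),.006,C))
g=onz((278,184.5),.046,C)[:2]
im=cv2.imread('pics/w2.png'); big=cv2.resize(im,None,fx=6,fy=6,interpolation=cv2.INTER_CUBIC)
for r,z,c in((.025,0.008,(0,255,255)),(.011,.046,(0,0,255))): draw(big,circ(g,r,z),C,c,6)
cv2.imwrite('pics/f3.png',big[780:1380,1380:1980])
E
```

```text
[0.63914237 0.25158702 0.046     ] [0.63818195 0.25206197 0.006     ]
```

View pics/f3.png

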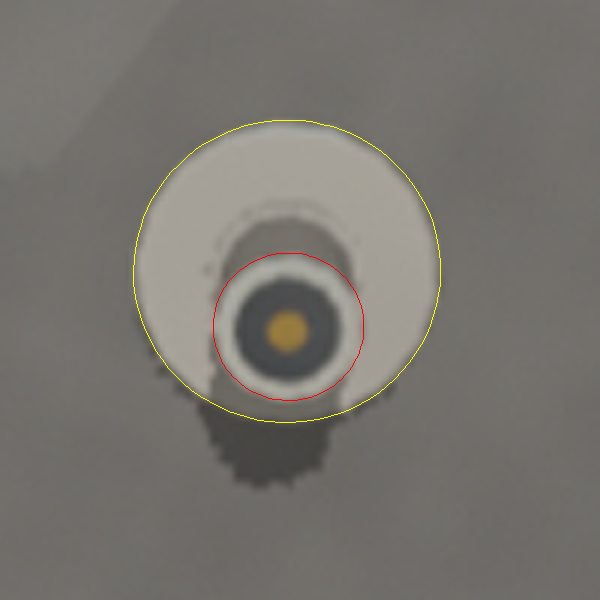

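The lamp base is at (0.639, 0.2515): flange at pixel (277,175), holder top at (278,185). The model overlay matches it. Descending.

```bash
python3 -c "
from go import *
go(.6388,.2514,.07,20);go(.6388,.2514,.025,20)"
```

```text
t 2.85 pos [0.6377 0.2448 0.21  ] jawyaw 19.7 q [ 3.670e-01  4.830e-01  1.510e-01  1.240e+00 -1.000e-03  1.594e+00] w 0.0856 F [-0.7 -0.8  0.3]
  d [-0.0059  0.14    0.0034] rv [ 0.0008 -0.0053  0.0005]
t 2.85 pos [0.6377 0.2448 0.21  ] jawyaw 19.7 q [ 3.670e-01  4.830e-01  1.510e-01  1.240e+00 -1.000e-03  1.594e+00] w 0.0856 F [-0.7 -0.8  0.3]
  d [-0.006   0.185   0.0034] rv [ 0.0008 -0.0053  0.0005]
```

Emit:
send_rows:
  targets:
    - {"dx": -0.006,"dy": 0.05,"dz": 0.003,"ax": 0,"ay": 0,"az": 0,"jaw": 100}
    - {"dx": -0.006,"dy": 0.1,"dz": 0.003,"ax": 0,"ay": 0,"az": 0,"jaw": 100}
    - {"dx": -0.006,"dy": 0.145,"dz": 0.003,"ax": 0,"ay": 0,"az": 0,"jaw": 100}
    - {"dx": -0.006,"dy": 0.17,"dz": 0.003,"ax": 0,"ay": 0,"az": 0,"jaw": 100}
    - {"dx": -0.006,"dy": 0.184,"dz": 0.003,"ax": 0,"ay": 0,"az": 0,"jaw": 100}

```text
t: 3.35
position: [0.6367, 0.251, 0.0238]
orientation: [-1.356, 0.954, -0.951]
wrist_force: [0.5, 0.2, 0.3]
grip_width: 0.0851
```

Emit:
send_rows:
  targets:
    - {"dx": 0,"dy": 0,"dz": 0,"ax": 0,"ay": 0,"az": 0,"jaw": 60}
    - {"dx": 0,"dy": 0,"dz": 0,"ax": 0,"ay": 0,"az": 0,"jaw": 40}

```text
t: 3.55
position: [0.6398, 0.2533, 0.0278]
orientation: [-1.351, 0.95, -0.952]
wrist_force: [-0.1, 0.3, -0.3]
grip_width: 0.0591
```

```bash
python3 -c "
from go import *
go(.6388,.2514,.025,20)
st=arm.sense();im=optics.camera('wrist'); cv2.imwrite('pics/w3.png',im[:,:,::-1])
im=optics.camera('side'); cv2.imwrite('pics/s3.png',cv2.resize(im[230:370,110:290,::-1],None,fx=4,fy=4))
"
```

```text
t 3.55 pos [0.6398 0.2533 0.0278] jawyaw 19.77 q [ 0.377  0.608 -0.077  0.884 -0.     1.603] w 0.0591 F [-0.1  0.3 -0.3]
  d [ 0.0015  0.0028 -0.0016] rv [-0.0021 -0.004  -0.0001]
```

View pics/w3.png

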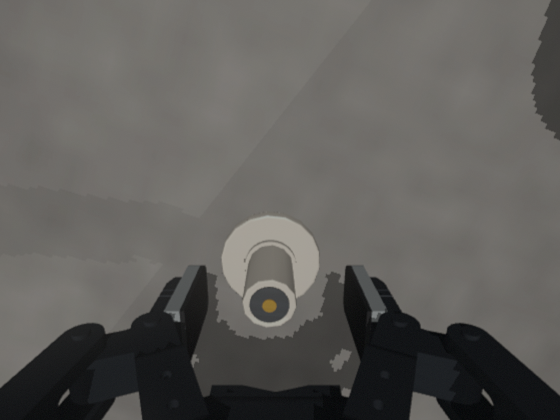

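View pics/s3.png

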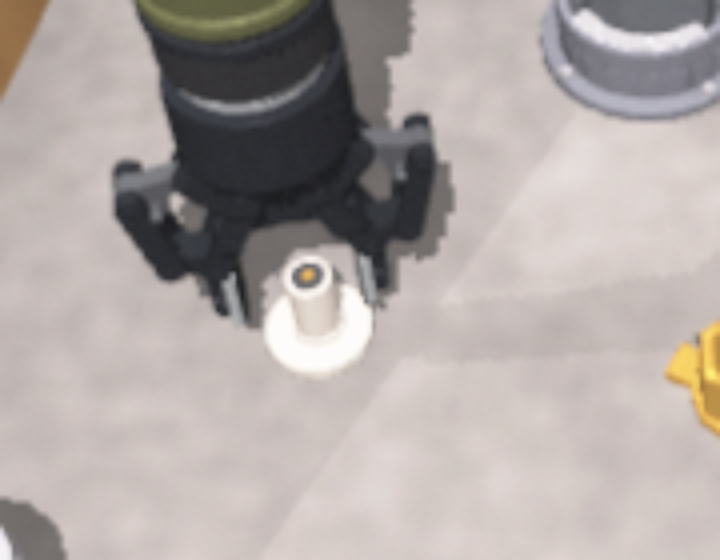

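```bash
python3 -c "
from h import *
c=optics.calibration('wrist');T=np.linalg.inv(c['mount']);f=210/np.tan(np.radians(c['vfov'])/2)
def pr(p):
    q=T@np.r_[p,1];return (f*q[0]/q[2]+c['cx']).round(1),(f*q[1]/q[2]+c['cy']).round(1)
for y in(-.019,0):
  for x in(-.011,0,.011):
    for z in (0,-.0295,.0295): print(x,y,z,pr([x,y,z]))
"
```

```text
-0.011 -0.019 0 (np.float64(273.3), np.float64(277.6))
-0.011 -0.019 -0.0295 (np.float64(196.2), np.float64(277.6))
-0.011 -0.019 0.0295 (np.float64(350.4), np.float64(277.6))
0 -0.019 0 (np.float64(273.3), np.float64(302.8))
0 -0.019 -0.0295 (np.float64(198.1), np.float64(302.8))
0 -0.019 0.0295 (np.float64(348.6), np.float64(302.8))
0.011 -0.019 0 (np.float64(273.4), np.float64(326.9))
0.011 -0.019 -0.0295 (np.float64(199.8), np.float64(326.9))
0.011 -0.019 0.0295 (np.float64(346.9), np.float64(326.9))
-0.011 0 0 (np.float64(273.5), np.float64(256.8))
-0.011 0 -0.0295 (np.float64(205.5), np.float64(256.8))
-0.011 0 0.0295 (np.float64(341.5), np.float64(256.8))
0 0 0 (np.float64(273.5), np.float64(279.6))
0 0 -0.0295 (np.float64(206.9), np.float64(279.5))
0 0 0.0295 (np.float64(340.1), np.float64(279.6))
0.011 0 0 (np.float64(273.6), np.float64(301.4))
0.011 0 -0.0295 (np.float64(208.3), np.float64(301.4))
0.011 0 0.0295 (np.float64(338.8), np.float64(301.4))
```

The open pads straddle the holder, whose top is at (269,305); the grasp axis projects to (273,303). Closing.

Emit:
send_rows:
  targets:
    - {"dx": 0,"dy": 0,"dz": 0,"ax": 0,"ay": 0,"az": 0,"jaw": 15}
    - {"dx": 0,"dy": 0,"dz": 0,"ax": 0,"ay": 0,"az": 0,"jaw": 10}
    - {"dx": 0,"dy": 0,"dz": 0,"ax": 0,"ay": 0,"az": 0,"jaw": 0}
    - {"dx": 0,"dy": 0,"dz": 0,"ax": 0,"ay": 0,"az": 0,"jaw": 0}
    - {"dx": 0,"dy": 0,"dz": 0,"ax": 0,"ay": 0,"az": 0,"jaw": 0}
  squeeze: 40

```text
t: 4.15
position: [0.6399, 0.2542, 0.0279]
orientation: [-1.351, 0.949, -0.952]
wrist_force: [-0.9, 0.1, 4.4]
grip_width: 0.0203
```

Emit:
send_rows:
  targets:
    - {"dx": 0,"dy": 0,"dz": 0,"ax": 0,"ay": 0,"az": 0,"jaw": 0}
    - {"dx": 0,"dy": -0.004,"dz": 0,"ax": 0,"ay": 0,"az": 0,"jaw": 0}
    - {"dx": 0,"dy": -0.01,"dz": 0,"ax": 0,"ay": 0,"az": 0,"jaw": 0}
    - {"dx": 0,"dy": -0.015,"dz": 0,"ax": 0,"ay": 0,"az": 0,"jaw": 0}
    - {"dx": 0,"dy": -0.015,"dz": 0,"ax": 0,"ay": 0,"az": 0,"jaw": 0}

```text
t: 4.65
position: [0.6395, 0.2541, 0.0421]
orientation: [-1.352, 0.95, -0.951]
wrist_force: [0.5, 0.5, -1.1]
grip_width: 0.0206
```

```bash
python3 -c "
from go import *
go(.513,.0478,.12,20)
st=arm.sense();im=optics.camera('wrist'); cv2.imwrite('pics/w4.png',im[:,:,::-1])
im=optics.camera('side'); cv2.imwrite('pics/s4.png',cv2.resize(im[230:370,110:290,::-1],None,fx=4,fy=4))
"
```

```text
t 4.65 pos [0.6395 0.2541 0.0421] jawyaw 19.83 q [ 0.378  0.595 -0.063  0.911  0.     1.603] w 0.0206 F [ 0.5  0.5 -1.1]
  d [ 0.1511 -0.0782 -0.1888] rv [-0.0017 -0.003  -0.0001]
```

View pics/w4.png

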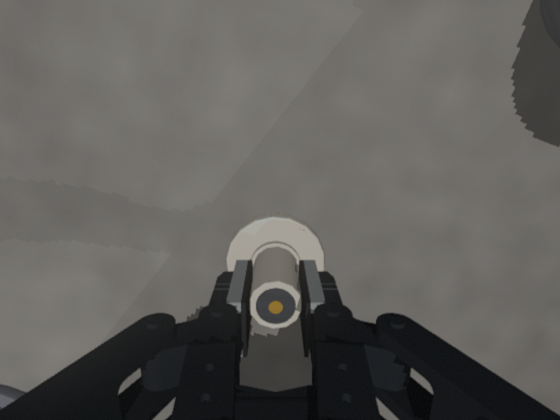

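View pics/s4.png

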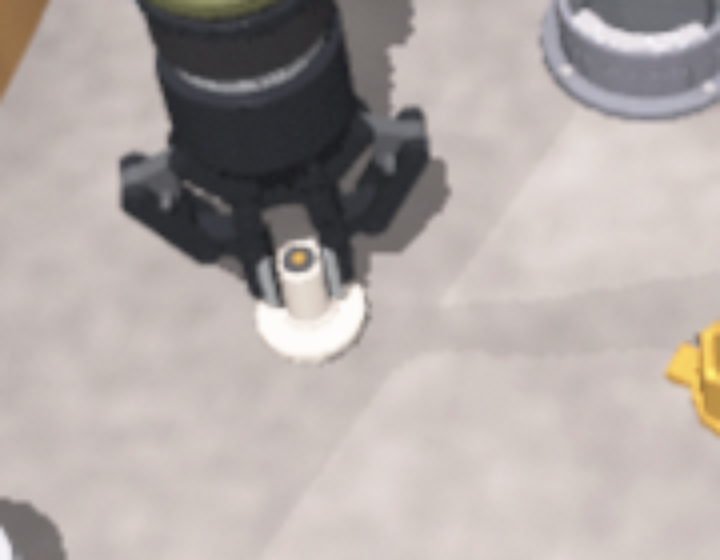

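Lifted upright: the holder top is at (276,307), centred between the pads. Carrying it to the housing.

```bash
python3 -c "
from go import *
go(.5115,.049,.125,18.3)"
```

```text
t 4.75 pos [0.6389 0.2538 0.0411] jawyaw 19.83 q [ 0.378  0.596 -0.065  0.91  -0.     1.603] w 0.0204 F [-0.5  0.8 -0.4]
  d [ 0.1494 -0.0839 -0.1893] rv [-0.0004  0.0266 -0.    ]
```

Emit:
send_rows:
  targets:
    - {"dx": 0,"dy": -0.04,"dz": 0,"ax": 0,"ay": 0,"az": 0,"jaw": 0}
    - {"dx": 0.025,"dy": -0.083,"dz": -0.03,"ax": 0,"ay": 0.01,"az": 0,"jaw": 0}
    - {"dx": 0.05,"dy": -0.083,"dz": -0.065,"ax": 0,"ay": 0.025,"az": 0,"jaw": 0}
    - {"dx": 0.08,"dy": -0.083,"dz": -0.1,"ax": 0,"ay": 0.025,"az": 0,"jaw": 0}
    - {"dx": 0.107,"dy": -0.083,"dz": -0.136,"ax": 0,"ay": 0.025,"az": 0,"jaw": 0}

```text
t: 5.25
position: [0.5463, 0.1056, 0.1242]
orientation: [-1.344, 0.968, -0.97]
wrist_force: [0.6, -0.7, -1.1]
grip_width: 0.0201
```

```bash
python3 -c "
from go import *
go(.5115,.049,.125,18.3)"
```

```text
t 5.25 pos [0.5463 0.1056 0.1242] jawyaw 18.41 q [ 0.191  0.298 -0.321  0.951 -0.     1.441] w 0.0201 F [ 0.6 -0.7 -1.1]
  d [ 0.0427 -0.0008 -0.0509] rv [-0.0009  0.002   0.0005]
```

Emit:
send_rows:
  targets:
    - {"dx": 0.02,"dy": 0,"dz": -0.026,"ax": 0,"ay": 0,"az": 0,"jaw": 0}
    - {"dx": 0.042,"dy": 0,"dz": -0.051,"ax": 0,"ay": 0,"az": 0,"jaw": 0}
    - {"dx": 0.042,"dy": 0,"dz": -0.051,"ax": 0,"ay": 0,"az": 0,"jaw": 0}
    - {"dx": 0.042,"dy": 0,"dz": -0.051,"ax": 0,"ay": 0,"az": 0,"jaw": 0}

```text
t: 5.65
position: [0.5119, 0.0506, 0.124]
orientation: [-1.343, 0.97, -0.971]
wrist_force: [0.9, -0.1, -1.0]
grip_width: 0.0203
```

```bash
python3 -c "
from go import *
go(.5115,.049,.125,18.3)
st=arm.sense();im=optics.camera('wrist'); cv2.imwrite('pics/w5.png',im[:,:,::-1]);np.save('w5.npy',np.r_[st['position'],st['orientation']])
im=optics.camera('top'); cv2.imwrite('pics/t5.png',cv2.resize(im[140:270,200:370,::-1],None,fx=4,fy=4))
"
```

```text
t 5.65 pos [0.5119 0.0506 0.124 ] jawyaw 18.31 q [ 0.098  0.225 -0.42   0.926  0.     1.35 ] w 0.0203 F [ 0.9 -0.1 -1. ]
  d [ 0.0014 -0.001  -0.0009] rv [-0.0005  0.0002 -0.0003]
```

View pics/w5.png

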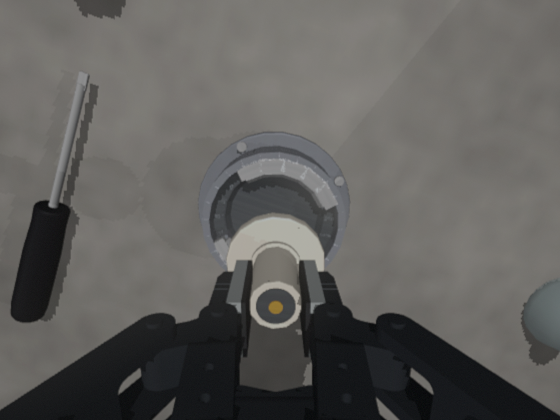

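View pics/t5.png

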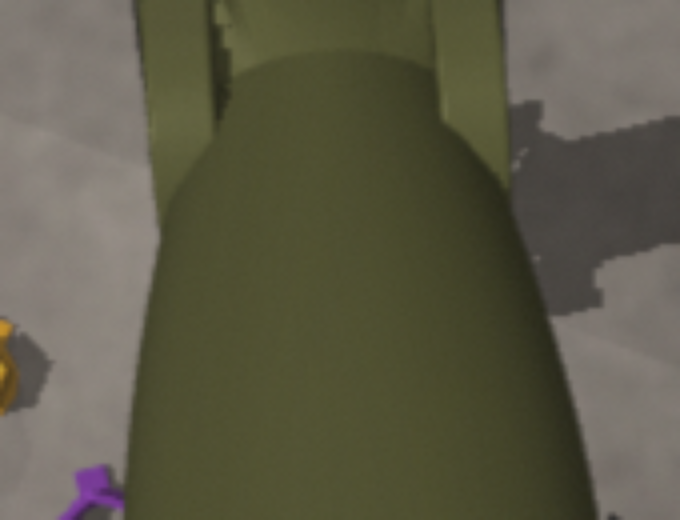

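```bash
python3 - <<'E'
from fit import *
v=np.load('w5.npy'); st={'position':v[:3],'orientation':v[3:]}; C=cam('wrist',st)
im=cv2.imread('pics/w5.png'); big=cv2.resize(im,None,fx=4,fy=4,interpolation=cv2.INTER_CUBIC)
for g,o in(((.513,.0478),0),):
  for r,z,c in((.058,0.006,(0,255,255)),(.048,.041,(0,0,255)),(.043,.041,(255,255,0))): draw(big,circ(g,r,z),C,c,4)
b=onz((276,307.5),v[2]+.018,C); print('base holder',b)
for r,z in((.025,v[2]-.02),(.011,v[2]+.018)): draw(big,circ(b,r,z),C,(0,255,0),4)
cv2.imwrite('pics/f5.png',big[500:1350,700:1500])
E
```

```text
base holder [0.51375695 0.0483951  0.14202409]
```

View pics/f5.png

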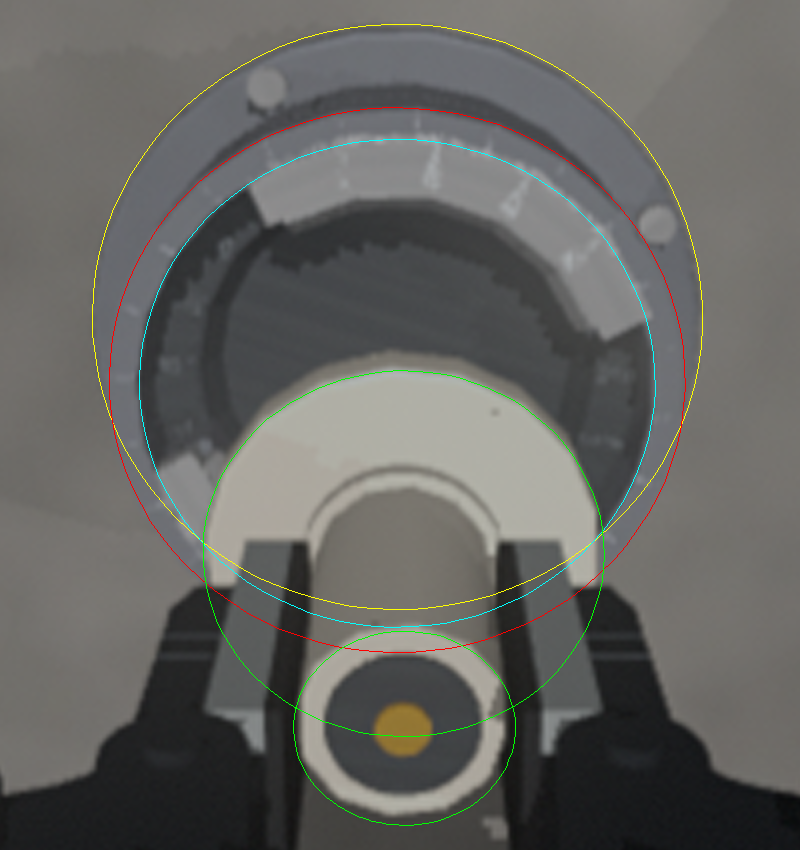

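The housing overlay matches and the held base is within 1 mm of its axis. Lowering.

Emit:
send_rows:
  targets:
    - {"dx": 0,"dy": 0.025,"dz": 0,"ax": 0,"ay": 0,"az": 0,"jaw": 0}
    - {"dx": 0,"dy": 0.045,"dz": 0,"ax": 0,"ay": 0,"az": 0,"jaw": 0}
    - {"dx": 0,"dy": 0.06,"dz": 0,"ax": 0,"ay": 0,"az": 0,"jaw": 0}
    - {"dx": 0,"dy": 0.068,"dz": 0,"ax": 0,"ay": 0,"az": 0,"jaw": 0}
    - {"dx": 0,"dy": 0.071,"dz": 0,"ax": 0,"ay": 0,"az": 0,"jaw": 0}

```text
t: 6.25
position: [0.5118, 0.0517, 0.052]
orientation: [-1.345, 0.97, -0.968]
wrist_force: [-0.9, 0.1, -0.5]
grip_width: 0.0204
```

Emit:
send_rows:
  targets:
    - {"dx": 0,"dy": 0.0015,"dz": 0,"ax": 0,"ay": 0,"az": 0,"jaw": 0}
    - {"dx": 0,"dy": 0.003,"dz": 0,"ax": 0,"ay": 0,"az": 0,"jaw": 0}
    - {"dx": 0,"dy": 0.004,"dz": 0,"ax": 0,"ay": 0,"az": 0,"jaw": 0}
    - {"dx": 0,"dy": 0.004,"dz": 0,"ax": 0,"ay": 0,"az": 0,"jaw": 0}

```text
t: 6.65
position: [0.5123, 0.051, 0.0493]
orientation: [-1.344, 0.969, -0.97]
wrist_force: [-0.7, -0.7, -0.9]
grip_width: 0.0202
```

```bash
python3 -c "
from go import *
go(.5115,.049,.048,18.3)
im=optics.camera('side'); cv2.imwrite('pics/s6.png',cv2.resize(im[170:290,200:360,::-1],None,fx=5,fy=5))
go(.5115,.049,.048,18.3)
"
```

```text
t 6.65 pos [0.5123 0.051  0.0493] jawyaw 18.39 q [ 0.099  0.304 -0.508  0.757  0.     1.349] w 0.0202 F [-0.7 -0.7 -0.9]
  d [ 0.0017  0.0013 -0.0014] rv [-0.0008  0.0015  0.0001]
t 6.7 pos [0.5122 0.051  0.0493] jawyaw 18.39 q [ 0.099  0.304 -0.508  0.757  0.     1.349] w 0.0202 F [ 0.4  0.2 -0.4]
  d [ 0.0017  0.0013 -0.0013] rv [-0.0007  0.0016  0.0001]
```

View pics/s6.png

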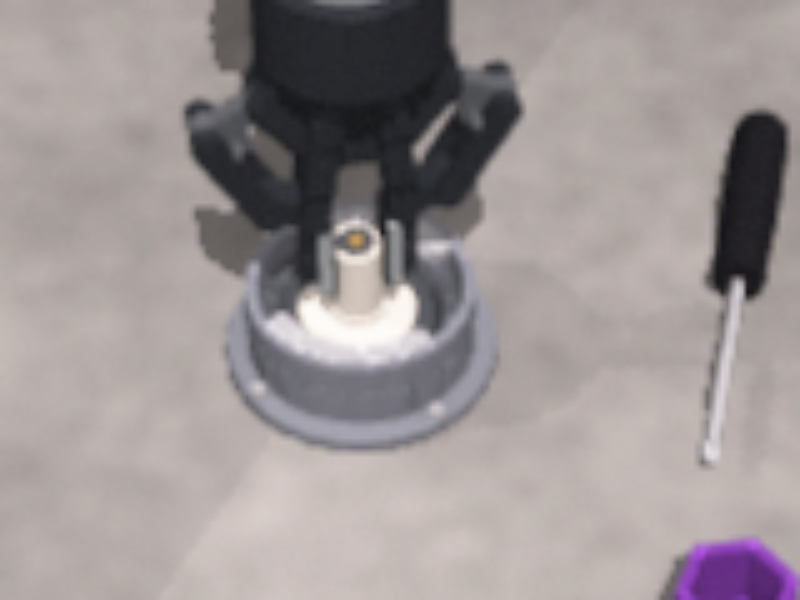

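Hanging just above the seat, with no contact yet. I'll keep lowering in small steps.

Emit:
send_rows:
  targets:
    - {"dx": 0,"dy": 0.001,"dz": 0,"ax": 0,"ay": 0,"az": 0,"jaw": 0}
    - {"dx": 0,"dy": 0.0015,"dz": 0,"ax": 0,"ay": 0,"az": 0,"jaw": 0}
    - {"dx": 0,"dy": 0.0015,"dz": 0,"ax": 0,"ay": 0,"az": 0,"jaw": 0}

```text
t: 7.0
position: [0.5121, 0.0509, 0.0478]
orientation: [-1.344, 0.969, -0.97]
wrist_force: [-1.0, 0.1, 4.4]
grip_width: 0.0205
```

Emit:
send_rows:
  targets:
    - {"dx": 0,"dy": 0.001,"dz": 0,"ax": 0,"ay": 0,"az": 0,"jaw": 0}
    - {"dx": 0,"dy": 0.001,"dz": 0,"ax": 0,"ay": 0,"az": 0,"jaw": 0}

```text
t: 7.2
position: [0.5122, 0.051, 0.0478]
orientation: [-1.344, 0.969, -0.97]
wrist_force: [-4.2, -0.3, 14.9]
grip_width: 0.0202
```

Contact at 15 N. Releasing gently and rising.

Emit:
send_rows:
  targets:
    - {"dx": 0,"dy": -0.0005,"dz": 0,"ax": 0,"ay": 0,"az": 0,"jaw": 27}
    - {"dx": 0,"dy": -0.0005,"dz": 0,"ax": 0,"ay": 0,"az": 0,"jaw": 35}
    - {"dx": 0,"dy": -0.0005,"dz": 0,"ax": 0,"ay": 0,"az": 0,"jaw": 55}
    - {"dx": 0,"dy": -0.0005,"dz": 0,"ax": 0,"ay": 0,"az": 0,"jaw": 60}

```text
t: 7.6
position: [0.5119, 0.051, 0.0467]
orientation: [-1.344, 0.97, -0.969]
wrist_force: [0.4, 0.1, -0.1]
grip_width: 0.0509
```

Emit:
send_rows:
  targets:
    - {"dx": 0,"dy": -0.02,"dz": 0,"ax": 0,"ay": 0,"az": 0,"jaw": 70}
    - {"dx": 0,"dy": -0.06,"dz": 0,"ax": 0,"ay": 0,"az": 0,"jaw": 100}
    - {"dx": 0,"dy": -0.11,"dz": 0,"ax": 0,"ay": 0,"az": 0,"jaw": 100}
    - {"dx": 0,"dy": -0.15,"dz": 0,"ax": 0,"ay": 0,"az": 0,"jaw": 100}
    - {"dx": 0,"dy": -0.15,"dz": 0,"ax": 0,"ay": 0,"az": 0,"jaw": 100}

```text
t: 8.1
position: [0.5158, 0.0514, 0.2029]
orientation: [-1.337, 0.963, -0.975]
wrist_force: [-0.3, -0.4, -0.4]
grip_width: 0.0854
```

```bash
python3 -c "
from go import *
from fit import *
go(.435,.255,.21,10)
st=arm.sense();im=optics.camera('wrist'); cv2.imwrite('pics/w7.png',im[:,:,::-1]);np.save('w7.npy',np.r_[st['position'],st['orientation']])
C=cam('wrist',st); big=cv2.resize(im[:,:,::-1].copy(),None,fx=4,fy=4,interpolation=cv2.INTER_CUBIC)
g=(.513,.0478)
for r,z,c in((.058,0.006,(0,255,255)),(.048,.041,(0,0,255)),(.043,.041,(255,255,0)),(.025,.028,(0,255,0)),(.011,.066,(0,255,0))): draw(big,circ(g,r,z),C,c,4)
cv2.imwrite('pics/f7.png',big[400:1200,800:1500])
"
```

```text
t 8.1 pos [0.5158 0.0514 0.2029] jawyaw 18.39 q [ 0.099  0.166 -0.302  1.093  0.     1.349] w 0.0854 F [-0.3 -0.4 -0.4]
  d [-0.2187 -0.0077 -0.0123] rv [-0.0097  0.1464  0.0014]
```

View pics/f7.png

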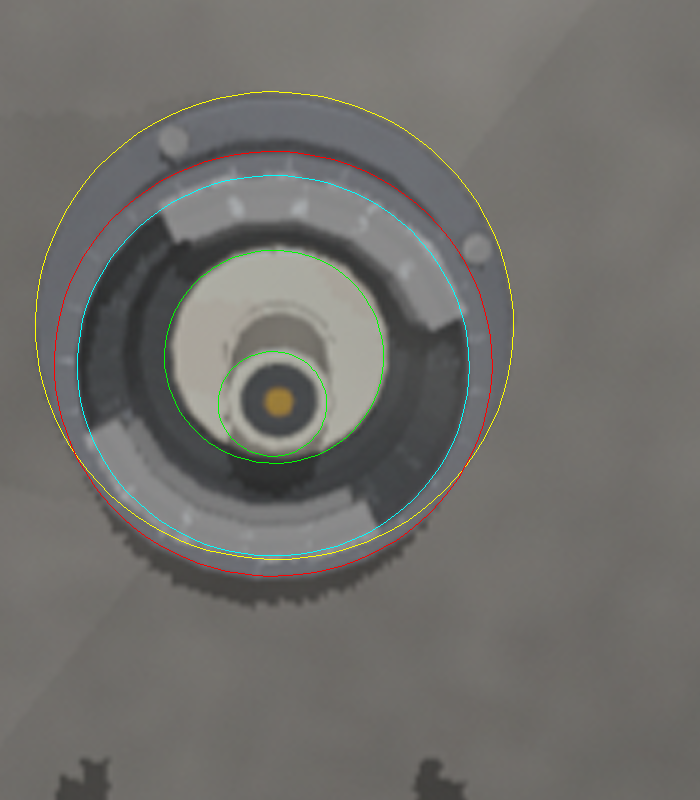

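The base is seated, centred within about 1.5 mm. On to the ring.

Emit:
send_rows:
  targets:
    - {"dx": -0.221,"dy": -0.005,"dz": -0.011,"ax": 0,"ay": 0.11,"az": 0,"jaw": 100}
    - {"dx": -0.221,"dy": -0.005,"dz": -0.011,"ax": 0,"ay": 0.11,"az": 0,"jaw": 100}
    - {"dx": -0.221,"dy": -0.005,"dz": -0.011,"ax": 0,"ay": 0.11,"az": 0,"jaw": 100}
    - {"dx": -0.221,"dy": -0.005,"dz": -0.011,"ax": 0,"ay": 0.11,"az": 0,"jaw": 100}
    - {"dx": -0.221,"dy": -0.005,"dz": -0.011,"ax": 0,"ay": 0.11,"az": 0,"jaw": 100}

```text
t: 8.65
position: [0.4294, 0.26, 0.2005]
orientation: [-1.305, 1.052, -1.049]
wrist_force: [0.9, -0.1, -0.3]
grip_width: 0.0851
```

Emit:
send_rows:
  targets:
    - {"dx": 0,"dy": 0,"dz": 0,"ax": 0,"ay": 0,"az": 0,"jaw": 100}
    - {"dx": 0,"dy": 0,"dz": 0,"ax": 0,"ay": 0,"az": 0,"jaw": 100}
    - {"dx": 0,"dy": 0,"dz": 0,"ax": 0,"ay": 0,"az": 0,"jaw": 100}

```text
t: 8.95
position: [0.4317, 0.2561, 0.2011]
orientation: [-1.303, 1.054, -1.053]
wrist_force: [-0.2, -0.0, -0.5]
grip_width: 0.0851
```

```bash
python3 -c "
from go import *
go(.436,.258,.21,12)
st=arm.sense();im=optics.camera('wrist'); cv2.imwrite('pics/w8.png',im[:,:,::-1]);np.save('w8.npy',np.r_[st['position'],st['orientation']])
"
```

```text
t 8.95 pos [0.4317 0.2561 0.2011] jawyaw 12.03 q [ 0.536  0.147 -0.329  1.096 -0.     1.897] w 0.0851 F [-0.2 -0.  -0.5]
  d [-0.001  -0.0089  0.0046] rv [0.0013 0.0005 0.0009]
```

View pics/w8.png

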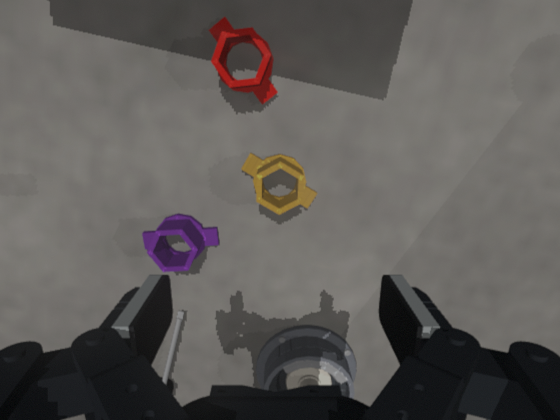

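```bash
python3 - <<'E'
import cv2
im=cv2.imread('pics/w8.png')
cv2.imwrite('pics/c8.png',cv2.resize(im[140:235,225:335],None,fx=7,fy=7,interpolation=cv2.INTER_CUBIC)[:600])
E
```

```text
(no output)
```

View pics/c8.png

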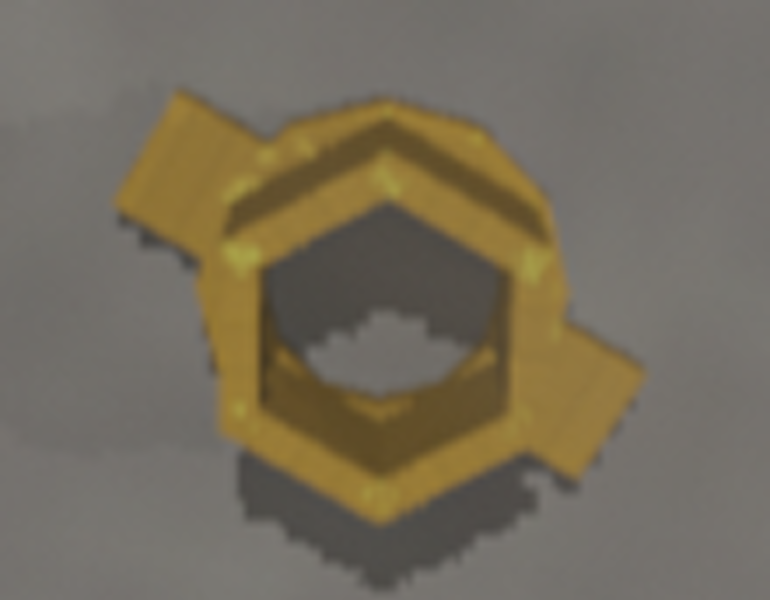

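```bash
python3 - <<'E'
from fit import *
from scipy.optimize import least_squares
v=np.load('w8.npy'); C=cam('wrist',{'position':v[:3],'orientation':v[3:]})
px=np.array([(178,90),(118,200),(645,375),(578,480),(388,160),(222,240),(220,435),(380,522),(545,245)])/7+[225,140]
h=.021/np.cos(np.pi/6)
L=np.array([(-.038,.009,.006),(-.038,-.009,.006),(.038,.009,.006),(.038,-.009,.006)])
H=np.array([(h*np.cos(np.radians(a)),h*np.sin(np.radians(a)),.036) for a in range(0,360,60)])
def tf(P,p):
    a=np.radians(p[2]); M=np.array([[np.cos(a),-np.sin(a)],[np.sin(a),np.cos(a)]]); return np.c_[P[:,:2]@M.T+p[:2],P[:,2]]
def res(p):
    q=proj(tf(L,p),C); qh=proj(tf(H,p),C)
    r=[q-px[:4]]; 
    d=np.linalg.norm(px[4:,None]-qh[None],axis=2).argmin(1); r.append(qh[d]-px[4:]); return np.vstack(r).ravel()
best=min((least_squares(res,[.436,.258,y]) for y in(-18,162,-30)),key=lambda s:s.cost)
print(best.x,best.cost,res(best.x).round(1))
p=best.x
im=cv2.imread('pics/w8.png'); big=cv2.resize(im,None,fx=7,fy=7,interpolation=cv2.INTER_CUBIC)
for P,c in((L[[0,1,3,2,0]],(255,0,0)),(H[[0,1,2,3,4,5,0]],(0,0,255))): draw(big,tf(P,p),C,c,7)
draw(big,circ(p[:2],.025,.006),C,(0,255,0),7)
cv2.imwrite('pics/f8.png',big[980:1580,1575:2345])
E
```

```text
[  0.4361405    0.25804093 -19.24715515] 3.8357887394556403 [-0.3  0.  -1.2  0.5  0.5 -0.   0.   0.   0.2 -1.3 -0.4  0.5 -0.3 -0.7
 -0.1  0.3  1.4  0.9]
```

View pics/f8.png

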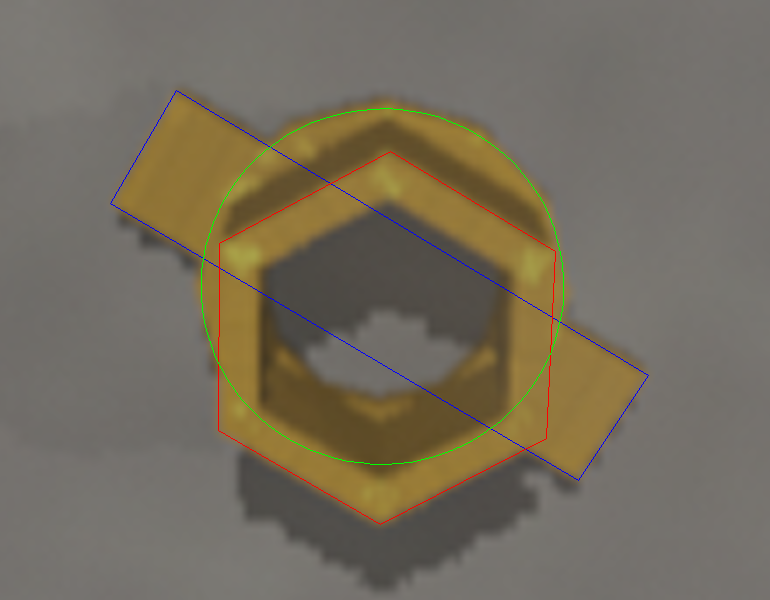

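The brass ring is at (0.436, 0.258), yaw -19°, pixel (280,188), and the overlay fits. Its flats are at jaw yaw 10.8°.

```bash
python3 -c "
from go import *
go(.4361,.258,.018,10.8)"
```

```text
t 9.0 pos [0.432  0.256  0.2014] jawyaw 11.99 q [ 0.535  0.146 -0.329  1.096 -0.     1.897] w 0.0856 F [-0.   0.6  0. ]
  d [-0.0012  0.1834  0.0046] rv [0.0009 0.0208 0.0006]
```

Emit:
send_rows:
  targets:
    - {"dx": -0.001,"dy": 0.045,"dz": 0.0045,"ax": 0,"ay": 0.021,"az": 0,"jaw": 100}
    - {"dx": -0.001,"dy": 0.09,"dz": 0.0045,"ax": 0,"ay": 0.021,"az": 0,"jaw": 100}
    - {"dx": -0.001,"dy": 0.135,"dz": 0.0045,"ax": 0,"ay": 0.021,"az": 0,"jaw": 100}
    - {"dx": -0.001,"dy": 0.165,"dz": 0.0045,"ax": 0,"ay": 0.021,"az": 0,"jaw": 90}
    - {"dx": -0.001,"dy": 0.181,"dz": 0.0045,"ax": 0,"ay": 0.021,"az": 0,"jaw": 80}

```text
t: 9.5
position: [0.4345, 0.2567, 0.0179]
orientation: [-1.296, 1.072, -1.069]
wrist_force: [-0.5, -0.1, 0.3]
grip_width: 0.0686
```

Emit:
send_rows:
  targets:
    - {"dx": 0,"dy": 0,"dz": 0,"ax": 0,"ay": 0,"az": 0,"jaw": 75}
    - {"dx": 0,"dy": 0,"dz": 0,"ax": 0,"ay": 0,"az": 0,"jaw": 70}
    - {"dx": 0,"dy": 0,"dz": 0,"ax": 0,"ay": 0,"az": 0,"jaw": 65}

```text
t: 9.8
position: [0.4373, 0.2593, 0.0222]
orientation: [-1.291, 1.068, -1.069]
wrist_force: [-0.2, -0.2, -0.7]
grip_width: 0.0557
```

```bash
python3 -c "
from go import *
go(.4361,.258,.018,10.8)
st=arm.sense();im=optics.camera('wrist'); cv2.imwrite('pics/w9.png',im[:,:,::-1])
"
```

```text
t 9.8 pos [0.4373 0.2593 0.0222] jawyaw 10.83 q [ 0.535  0.328 -0.552  0.689 -0.     1.917] w 0.0557 F [-0.2 -0.2 -0.7]
  d [ 0.0011  0.0042 -0.0014] rv [-0.0021  0.0005 -0.0007]
```

View pics/w9.png

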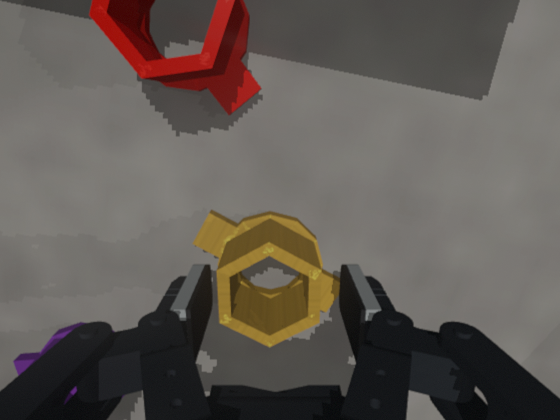

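Hex neck centred between the pads at (270,297). I'll go 3 mm lower and close.

Emit:
send_rows:
  targets:
    - {"dx": 0,"dy": 0.0035,"dz": -0.001,"ax": 0,"ay": 0,"az": 0,"jaw": 60}
    - {"dx": 0,"dy": 0.0035,"dz": -0.001,"ax": 0,"ay": 0,"az": 0,"jaw": 45}
    - {"dx": 0,"dy": 0.0035,"dz": -0.001,"ax": 0,"ay": 0,"az": 0,"jaw": 20}
    - {"dx": 0,"dy": 0.0035,"dz": -0.001,"ax": 0,"ay": 0,"az": 0,"jaw": 10}
    - {"dx": 0,"dy": 0.0035,"dz": -0.001,"ax": 0,"ay": 0,"az": 0,"jaw": 0}

```text
t: 10.35
position: [0.4354, 0.2593, 0.018]
orientation: [-1.292, 1.068, -1.068]
wrist_force: [-0.3, -1.2, 6.4]
grip_width: 0.0409
```

Emit:
send_rows:
  targets:
    - {"dx": 0,"dy": 0,"dz": 0,"ax": 0,"ay": 0,"az": 0,"jaw": 0}
    - {"dx": 0,"dy": 0,"dz": 0,"ax": 0,"ay": 0,"az": 0,"jaw": 0}
    - {"dx": 0,"dy": -0.006,"dz": 0,"ax": 0,"ay": 0,"az": 0,"jaw": 0}
    - {"dx": 0,"dy": -0.015,"dz": 0,"ax": 0,"ay": 0,"az": 0,"jaw": 0}
    - {"dx": 0,"dy": -0.015,"dz": 0,"ax": 0,"ay": 0,"az": 0,"jaw": 0}

```text
t: 10.85
position: [0.4358, 0.2595, 0.0336]
orientation: [-1.291, 1.067, -1.068]
wrist_force: [0.0, 0.2, -0.6]
grip_width: 0.0414
```

```bash
python3 -c "
from go import *
go(.513,.0478,.15,28.5)
st=arm.sense();im=optics.camera('wrist'); cv2.imwrite('pics/w10.png',im[:,:,::-1]);np.save('w10.npy',np.r_[st['position'],st['orientation']])
"
```

```text
t 10.85 pos [0.4358 0.2595 0.0336] jawyaw 10.89 q [ 0.537  0.311 -0.543  0.715  0.     1.918] w 0.0414 F [ 0.   0.2 -0.6]
  d [ 0.2224 -0.1164  0.0361] rv [-1.700e-03 -3.074e-01 -3.000e-04]
```

View pics/w10.png

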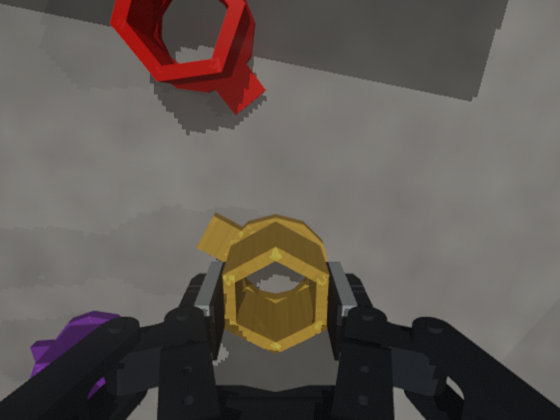

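```bash
python3 -c "
from h import *
v=np.load('w10.npy'); C=cam('wrist',{'position':v[:3],'orientation':v[3:]})
M=R.from_rotvec(v[3:]).as_matrix()
z=v[2]+.018
a=onz((276,249),z,C);b=onz((277,351),z,C);c=onz((223,300),z,C);d=onz((328,300),z,C)
for m in((a+b)/2,(c+d)/2): print((M.T@(m-v[:3])).round(4), np.linalg.norm(a-b),np.linalg.norm(c-d))
"
```

```text
[ 0.0003 -0.018   0.0012] 0.04573181119812158 0.04138393724795951
[-0.0008 -0.018   0.0008] 0.04573181119812158 0.04138393724795951
```

Emit:
send_rows:
  targets:
    - {"dx": 0,"dy": -0.045,"dz": 0,"ax": 0,"ay": 0,"az": 0,"jaw": 0}
    - {"dx": 0.03,"dy": -0.08,"dz": 0.005,"ax": 0,"ay": -0.07,"az": 0,"jaw": 0}
    - {"dx": 0.075,"dy": -0.096,"dz": 0.012,"ax": 0,"ay": -0.15,"az": 0,"jaw": 0}
    - {"dx": 0.12,"dy": -0.096,"dz": 0.019,"ax": 0,"ay": -0.23,"az": 0,"jaw": 0}
    - {"dx": 0.165,"dy": -0.096,"dz": 0.026,"ax": 0,"ay": -0.307,"az": 0,"jaw": 0}

```text
t: 11.4
position: [0.4926, 0.1006, 0.1294]
orientation: [-1.404, 0.831, -0.834]
wrist_force: [0.4, 0.1, -1.4]
grip_width: 0.0412
```

```bash
python3 -c "
from go import *
go(.512,.0473,.13,28.5)
"
```

```text
t 11.4 pos [0.4926 0.1006 0.1294] jawyaw 28.71 q [ 0.201  0.198 -0.44   0.93  -0.     1.271] w 0.0412 F [ 0.4  0.1 -1.4]
  d [ 0.056  -0.0006 -0.0086] rv [-0.002   0.0037  0.0007]
```

Emit:
send_rows:
  targets:
    - {"dx": 0.03,"dy": 0,"dz": -0.0045,"ax": 0,"ay": 0,"az": 0,"jaw": 0}
    - {"dx": 0.055,"dy": 0,"dz": -0.0085,"ax": 0,"ay": 0,"az": 0,"jaw": 0}
    - {"dx": 0.055,"dy": 0,"dz": -0.0085,"ax": 0,"ay": 0,"az": 0,"jaw": 0}
    - {"dx": 0.055,"dy": 0,"dz": -0.0085,"ax": 0,"ay": 0,"az": 0,"jaw": 0}

```text
t: 11.8
position: [0.5102, 0.0491, 0.1281]
orientation: [-1.404, 0.837, -0.836]
wrist_force: [-0.7, 0.4, -0.5]
grip_width: 0.0411
```

```bash
python3 -c "
from go import *
from fit import *
go(.512,.0473,.13,28.5)
st=arm.sense();im=optics.camera('wrist'); np.save('w11.npy',np.r_[st['position'],st['orientation']])
im2=optics.camera('side'); cv2.imwrite('pics/s11.png',cv2.resize(im2[170:290,200:360,::-1],None,fx=4,fy=4))
C=cam('wrist',st); big=cv2.resize(im[:,:,::-1].copy(),None,fx=3,fy=3,interpolation=cv2.INTER_CUBIC)
g=(.513,.0478)
for r,z,c in((.058,0.006,(0,255,255)),(.048,.041,(0,0,255)),(.043,.041,(255,255,0))): draw(big,circ(g,r,z),C,c,3)
cv2.imwrite('pics/f11.png',big[350:1150,450:1250])
"
```

```text
t 11.8 pos [0.5102 0.0491 0.1281] jawyaw 28.4 q [ 0.096  0.219 -0.417  0.936  0.     1.171] w 0.0411 F [-0.7  0.4 -0.5]
  d [ 0.0025 -0.0019  0.0007] rv [ 0.0004 -0.0018 -0.0007]
```

View pics/f11.png

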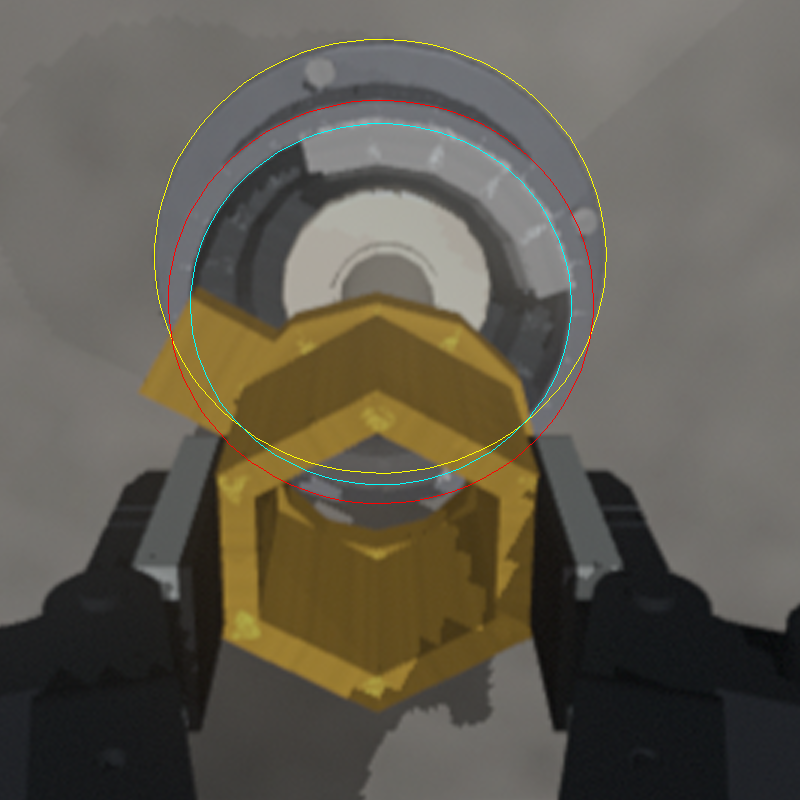

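View pics/s11.png

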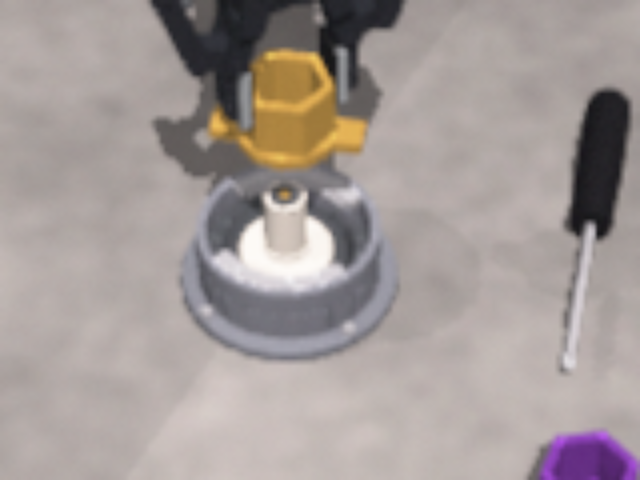

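The ring is above the mouth with its lugs over the gaps. I'll apply a 2.5 mm correction and lower in stages.

Emit:
send_rows:
  targets:
    - {"dx": 0.0025,"dy": 0.01,"dz": 0.0005,"ax": 0,"ay": 0,"az": 0,"jaw": 0}
    - {"dx": 0.0025,"dy": 0.025,"dz": 0.0005,"ax": 0,"ay": 0,"az": 0,"jaw": 0}
    - {"dx": 0.0025,"dy": 0.04,"dz": 0.0005,"ax": 0,"ay": 0,"az": 0,"jaw": 0}
    - {"dx": 0.0025,"dy": 0.052,"dz": 0.0005,"ax": 0,"ay": 0,"az": 0,"jaw": 0}
    - {"dx": 0.0025,"dy": 0.058,"dz": 0.0005,"ax": 0,"ay": 0,"az": 0,"jaw": 0}

```text
t: 12.4
position: [0.511, 0.0479, 0.0688]
orientation: [-1.406, 0.837, -0.834]
wrist_force: [-0.5, -0.3, -0.4]
grip_width: 0.0412
```

Emit:
send_rows:
  targets:
    - {"dx": 0,"dy": 0.005,"dz": 0,"ax": 0,"ay": 0,"az": 0,"jaw": 0}
    - {"dx": 0,"dy": 0.01,"dz": 0,"ax": 0,"ay": 0,"az": 0,"jaw": 0}
    - {"dx": 0,"dy": 0.015,"dz": 0,"ax": 0,"ay": 0,"az": 0,"jaw": 0}
    - {"dx": 0,"dy": 0.018,"dz": 0,"ax": 0,"ay": 0,"az": 0,"jaw": 0}

```text
t: 12.8
position: [0.5122, 0.0475, 0.0522]
orientation: [-1.404, 0.836, -0.836]
wrist_force: [0.0, -0.0, -0.0]
grip_width: 0.0411
```

```bash
python3 -c "
from go import *
go(.512,.0473,.046,28.5)
im2=optics.camera('side'); cv2.imwrite('pics/s12.png',cv2.resize(im2[170:290,200:360,::-1],None,fx=4,fy=4))
im=optics.camera('wrist');cv2.imwrite('pics/w12.png',im[:,:,::-1])
"
```

```text
t 12.8 pos [0.5122 0.0475 0.0522] jawyaw 28.48 q [ 0.092  0.301 -0.506  0.764 -0.     1.166] w 0.0411 F [ 0. -0. -0.]
  d [ 0.0001  0.0062 -0.0003] rv [-0.0002 -0.0004  0.0001]
```

View pics/s12.png

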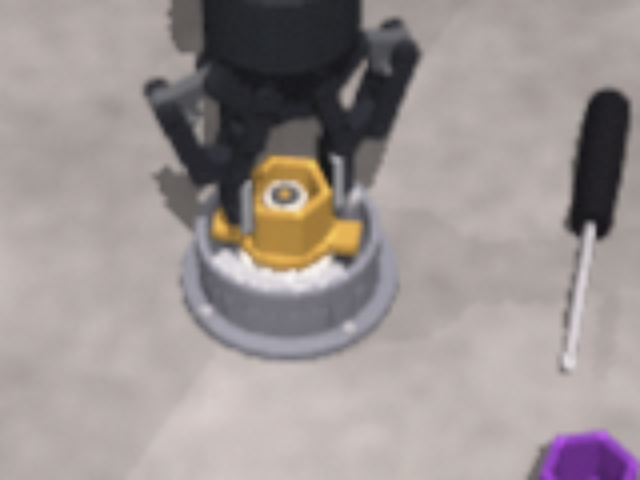

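View pics/w12.png

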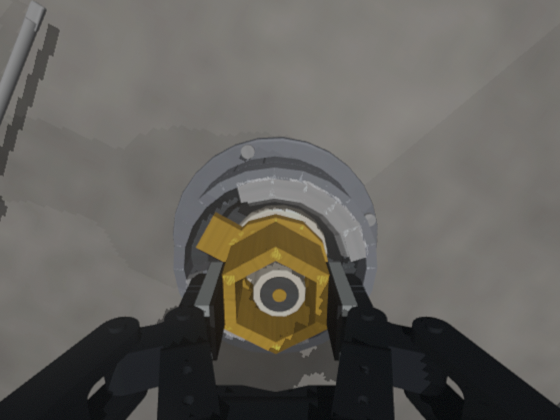

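The lugs are going down through the gaps, and the holder is centred in the ring hole at (279,294). Lowering to contact.

Emit:
send_rows:
  targets:
    - {"dx": 0,"dy": 0.002,"dz": 0,"ax": 0,"ay": 0,"az": 0,"jaw": 0}
    - {"dx": 0,"dy": 0.004,"dz": 0,"ax": 0,"ay": 0,"az": 0,"jaw": 0}
    - {"dx": 0,"dy": 0.005,"dz": 0,"ax": 0,"ay": 0,"az": 0,"jaw": 0}
    - {"dx": 0,"dy": 0.005,"dz": 0,"ax": 0,"ay": 0,"az": 0,"jaw": 0}

```text
t: 13.3
position: [0.512, 0.0475, 0.0473]
orientation: [-1.404, 0.836, -0.836]
wrist_force: [-0.3, -0.3, 0.0]
grip_width: 0.0412
```

Emit:
send_rows:
  targets:
    - {"dx": 0,"dy": 0.001,"dz": 0,"ax": 0,"ay": 0,"az": 0,"jaw": 0}
    - {"dx": 0,"dy": 0.001,"dz": 0,"ax": 0,"ay": 0,"az": 0,"jaw": 0}

```text
t: 13.5
position: [0.512, 0.0475, 0.0463]
orientation: [-1.404, 0.836, -0.836]
wrist_force: [0.1, 0.4, -0.3]
grip_width: 0.041
```

Emit:
send_rows:
  targets:
    - {"dx": 0,"dy": 0.001,"dz": 0,"ax": 0,"ay": 0,"az": 0,"jaw": 0}
    - {"dx": 0,"dy": 0.001,"dz": 0,"ax": 0,"ay": 0,"az": 0,"jaw": 0}

```text
t: 13.7
position: [0.5122, 0.0475, 0.046]
orientation: [-1.404, 0.836, -0.836]
wrist_force: [-2.8, 0.7, 5.1]
grip_width: 0.0409
```

Emit:
send_rows:
  targets:
    - {"dx": 0,"dy": 0.0005,"dz": 0,"ax": 0,"ay": 0,"az": 0,"jaw": 0}
    - {"dx": 0,"dy": 0.0005,"dz": 0,"ax": 0,"ay": 0,"az": 0,"jaw": 0}

```text
t: 13.9
position: [0.5122, 0.0475, 0.0459]
orientation: [-1.404, 0.835, -0.836]
wrist_force: [-4.2, -0.4, 10.2]
grip_width: 0.0414
```

Seated with 10 N contact. I'll ease off slightly and turn clockwise (+ay).

Emit:
send_rows:
  targets:
    - {"dx": 0,"dy": -0.0008,"dz": 0,"ax": 0,"ay": 0,"az": 0,"jaw": 0}
    - {"dx": 0,"dy": -0.0008,"dz": 0,"ax": 0,"ay": 0.1,"az": 0,"jaw": 0}
    - {"dx": 0,"dy": -0.0008,"dz": 0,"ax": 0,"ay": 0.2,"az": 0,"jaw": 0}
    - {"dx": 0,"dy": -0.0008,"dz": 0,"ax": 0,"ay": 0.3,"az": 0,"jaw": 0}
    - {"dx": 0,"dy": -0.0008,"dz": 0,"ax": 0,"ay": 0.4,"az": 0,"jaw": 0}

```text
t: 14.4
position: [0.5126, 0.0476, 0.046]
orientation: [-1.251, 1.14, -1.141]
wrist_force: [0.2, -0.1, 2.1]
grip_width: 0.0407
```

```bash
python3 -c "
from go import *
go(.512,.0473,.046,-41.5); print(arm.sense()['ft_torque'].round(2))
im=optics.camera('wrist');cv2.imwrite('pics/w14.png',im[:,:,::-1])
"
```

```text
t 14.4 pos [0.5126 0.0476 0.046 ] jawyaw 5.33 q [ 0.093  0.308 -0.512  0.75   0.     1.57 ] w 0.0407 F [ 0.2 -0.1  2.1]
  d [ 0.0002 -0.     -0.0006] rv [-8.000e-04  8.173e-01 -4.000e-04]
[-0.05  0.04  0.04]
```

View pics/w14.png

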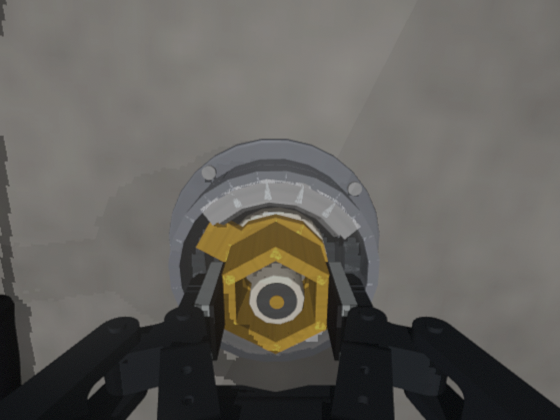

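The ring turns freely and its lug is starting under the tab (lug at (218,240)). Continuing.

Emit:
send_rows:
  targets:
    - {"dx": 0,"dy": 0,"dz": 0,"ax": 0,"ay": 0.1,"az": 0,"jaw": 0}
    - {"dx": 0,"dy": 0,"dz": 0,"ax": 0,"ay": 0.2,"az": 0,"jaw": 0}
    - {"dx": 0,"dy": 0,"dz": 0,"ax": 0,"ay": 0.3,"az": 0,"jaw": 0}
    - {"dx": 0,"dy": 0,"dz": 0,"ax": 0,"ay": 0.4,"az": 0,"jaw": 0}

```text
t: 14.85
position: [0.5126, 0.0475, 0.046]
orientation: [-1.048, 1.43, -1.431]
wrist_force: [-0.4, -0.6, 1.9]
grip_width: 0.0416
```

```bash
python3 -c "
from go import *
go(.512,.0473,.046,-41.5); print(arm.sense()['ft_torque'].round(2))
"
```

```text
t 14.85 pos [0.5126 0.0475 0.046 ] jawyaw -17.48 q [ 0.092  0.308 -0.512  0.75  -0.     1.968] w 0.0416 F [-0.4 -0.6  1.9]
  d [ 0.0004 -0.     -0.0005] rv [-0.0007  0.4192 -0.0005]
[0.02 0.03 0.03]
```

Emit:
send_rows:
  targets:
    - {"dx": 0,"dy": 0,"dz": 0,"ax": 0,"ay": 0.1,"az": 0,"jaw": 0}
    - {"dx": 0,"dy": 0,"dz": 0,"ax": 0,"ay": 0.2,"az": 0,"jaw": 0}
    - {"dx": 0,"dy": 0,"dz": 0,"ax": 0,"ay": 0.28,"az": 0,"jaw": 0}
    - {"dx": 0,"dy": 0,"dz": 0,"ax": 0,"ay": 0.35,"az": 0,"jaw": 0}

```text
t: 15.25
position: [0.5126, 0.0475, 0.046]
orientation: [-0.824, 1.672, -1.673]
wrist_force: [0.1, 0.1, 2.9]
grip_width: 0.0411
```

```bash
python3 -c "
from go import *
go(.512,.0473,.046,-41.5); print(arm.sense()['ft_torque'].round(2))
"
```

```text
t 15.25 pos [0.5126 0.0475 0.046 ] jawyaw -37.48 q [ 0.092  0.308 -0.512  0.75  -0.     2.317] w 0.0411 F [0.1 0.1 2.9]
  d [ 0.0005 -0.     -0.0003] rv [-0.0006  0.0702 -0.0006]
[-0.02  0.01  0.04]
```

Emit:
send_rows:
  targets:
    - {"dx": 0,"dy": 0,"dz": 0,"ax": 0,"ay": 0.04,"az": 0,"jaw": 0}
    - {"dx": 0,"dy": 0,"dz": 0,"ax": 0,"ay": 0.08,"az": 0,"jaw": 0}
    - {"dx": 0,"dy": 0,"dz": 0,"ax": 0,"ay": 0.08,"az": 0,"jaw": 0}

```text
t: 15.55
position: [0.5127, 0.0475, 0.046]
orientation: [-0.77, 1.722, -1.724]
wrist_force: [1.0, -0.4, 3.1]
grip_width: 0.0411
```

```bash
python3 -c "
from go import *
go(.512,.0473,.046,-41.5); print(arm.sense()['ft_torque'].round(2))
"
```

```text
t 15.55 pos [0.5127 0.0475 0.046 ] jawyaw -41.81 q [ 0.093  0.308 -0.512  0.749 -0.     2.393] w 0.0411 F [ 1.  -0.4  3.1]
  d [ 0.0006 -0.     -0.0004] rv [-0.001  -0.0055 -0.0006]
[-0.14 -0.13  0.9 ]
```

The torque rose to 0.9 N m, so the ring is at its stop after about 70°. Relax slightly, open and rise.

Emit:
send_rows:
  targets:
    - {"dx": 0,"dy": -0.0003,"dz": 0,"ax": 0,"ay": -0.012,"az": 0,"jaw": 0}
    - {"dx": 0,"dy": -0.0003,"dz": 0,"ax": 0,"ay": -0.012,"az": 0,"jaw": 52}
    - {"dx": 0,"dy": -0.0003,"dz": 0,"ax": 0,"ay": -0.012,"az": 0,"jaw": 60}
    - {"dx": 0,"dy": -0.0003,"dz": 0,"ax": 0,"ay": -0.012,"az": 0,"jaw": 70}
    - {"dx": 0,"dy": -0.0003,"dz": 0,"ax": 0,"ay": -0.012,"az": 0,"jaw": 80}

```text
t: 16.05
position: [0.5119, 0.0474, 0.0459]
orientation: [-0.777, 1.718, -1.717]
wrist_force: [0.6, -0.4, -0.4]
grip_width: 0.0683
```

Emit:
send_rows:
  targets:
    - {"dx": 0,"dy": -0.01,"dz": 0,"ax": 0,"ay": 0,"az": 0,"jaw": 80}
    - {"dx": 0,"dy": -0.04,"dz": 0,"ax": 0,"ay": 0,"az": 0,"jaw": 85}
    - {"dx": 0,"dy": -0.085,"dz": 0,"ax": 0,"ay": 0,"az": 0,"jaw": 85}
    - {"dx": 0,"dy": -0.12,"dz": 0,"ax": 0,"ay": 0,"az": 0,"jaw": 85}
    - {"dx": 0,"dy": -0.15,"dz": 0,"ax": 0,"ay": 0,"az": 0,"jaw": 85}

```text
t: 16.55
position: [0.5125, 0.0476, 0.1991]
orientation: [-0.775, 1.716, -1.717]
wrist_force: [0.7, 1.2, -0.9]
grip_width: 0.0728
```

```bash
python3 -c "
from go import *
from fit import *
go(.512,.0473,.2,-41.5)
st=arm.sense();im=optics.camera('wrist');cv2.imwrite('pics/w16.png',im[:,:,::-1])
im2=optics.camera('side'); cv2.imwrite('pics/s16.png',cv2.resize(im2[180:280,200:350,::-1],None,fx=5,fy=5,interpolation=cv2.INTER_CUBIC))
C=cam('wrist',st); big=cv2.resize(im[:,:,::-1].copy(),None,fx=4,fy=4,interpolation=cv2.INTER_CUBIC)
g=(.513,.0478);a0=np.radians(-71.5)
h=.021/np.cos(np.pi/6)
draw(big,circ(g,.043,.041),C,(255,255,0),4)
draw(big,np.array([(g[0]+h*np.cos(a0+k*np.pi/3),g[1]+h*np.sin(a0+k*np.pi/3),.064) for k in range(7)]),C,(0,0,255),4)
cv2.imwrite('pics/f16.png',big[400:1200,800:1500])
"
```

```text
t 16.55 pos [0.5125 0.0476 0.1991] jawyaw -41.31 q [ 0.092  0.168 -0.309  1.092  0.     2.384] w 0.0728 F [ 0.7  1.2 -0.9]
  d [ 0.0006 -0.0009 -0.0002] rv [-0.0015  0.0033 -0.0017]
```

View pics/f16.png

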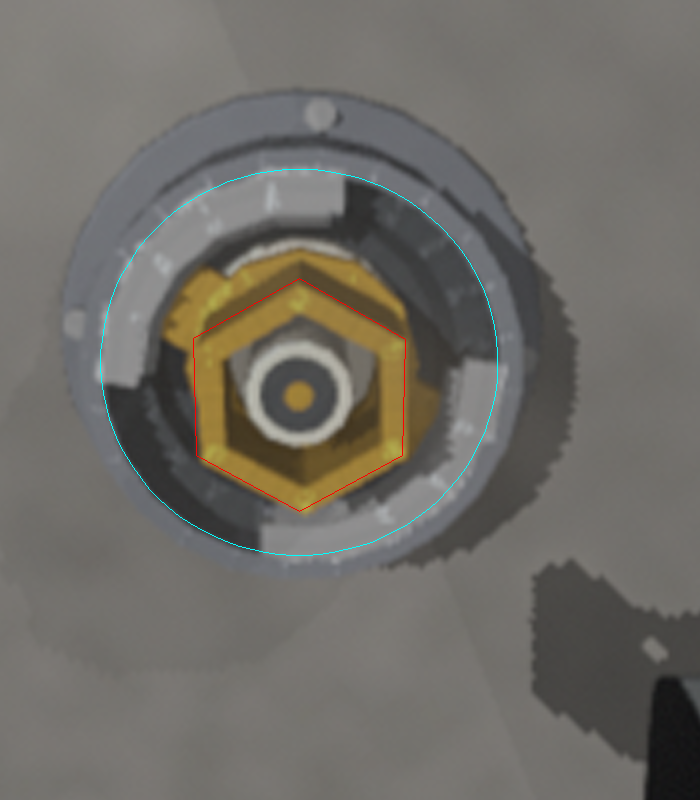

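View pics/s16.png

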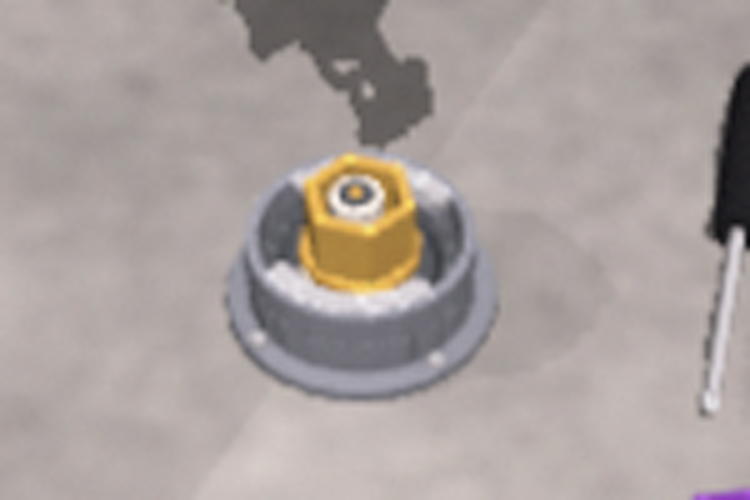

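The ring is level at the expected height, its lugs are under the tabs, and the gripper is clear. Settle, then hand in.

Emit:
send_rows:
  targets:
    - {"dx": 0,"dy": 0,"dz": 0,"ax": 0,"ay": 0,"az": 0,"jaw": 85}
    - {"dx": 0,"dy": 0,"dz": 0,"ax": 0,"ay": 0,"az": 0,"jaw": 85}

```text
t: 16.85
position: [0.5113, 0.0474, 0.1952]
orientation: [-0.779, 1.718, -1.717]
wrist_force: [0.3, 0.0, -1.3]
grip_width: 0.0724
```

```bash
python3 -c "
from cell import job_done
print(job_done())"
```

```text
the job is handed in; nothing more can be done
None
```

The lamp base is seated upright in the housing and the brass ring is locked over it. I handed the job in at about 17 s; no verdict was reported.

- **Lamp base:** I set the round-foot base down under contact (about 15 N) before letting go. Afterwards it measured about 1.5 mm off the housing's axis.
- **Ring:** I lowered the two-lugged brass ring through the gaps and turned it clockwise about 70°, until the torque rose to 0.9 N m at the stop. Then I let go and rose to about 0.2 m.

**Last checks:** in the final wrist picture the hexagon overlay matches a level ring at its seated height (top at 64 mm), with the lugs under the tabs. The side picture agrees, and nothing touches the parts.

**Disagreements:** the top and wrist cameras differed by about 3 mm in y throughout, so I used the wrist camera for both picks and placements. My first move call was refused whole because its rows left out fields; nothing moved.

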